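Walk a sharpening stone over into its holder

TASK

Mount the sharpening stone, which lies grey side up beside its holder, with its pale fine side up. It is heavy and brittle, so walk it over end over end, one end always within a few centimetres of the worktop and never toppling: stand it upright on the worktop on the end nearest the holder, let go, take a fresh hold and lay it on over, pale side up, lengthwise on the holder's bed between fixed stop and sliding jaw. Then push the jaw home so that the stone sits snugly between jaw and stop, and leave the other things alone.

Things in the scene. Friction and masses are not known exactly. Their poses are not given: they have to be found in the camera images.
- stone: Two-sided sharpening stone, a block 160 mm long (y), 50 wide (x), 30 thick (z), 0.4 to 0.75 kg. Origin: centre of the pale face, underneath at the start; z points from pale to grey face. It starts flat on the worktop, roughly in line with the holder, to its left or right, gap 15 to 135 mm, its y axis within 0.2 rad of the robot's left. It can stand on its 50 x 30 mm ends.
- stone_mid (a point): Centre of the stone's volume, 15 mm from both faces; axes as stone.
- stone_end_p (a point): Centre of the stone's end at its +y side, 80 mm from stone_mid; axes as stone.
- stone_end_n (a point): Centre of the stone's end at its -y side, 80 mm from stone_mid; axes as stone.
- holder: Stone holder, fixed: a light wooden bed 42 mm wide (x; feet 48), from y = -100 to +132 mm, top 12 mm above the worktop, narrower than the stone, which overhangs it. Fixed stop at the -y end: y = -96 to -80 mm (rubber inner face), 46 wide, 32 high above the worktop. Origin on the worktop under the middle of the mounted stone; y axis within 0.2 rad of the robot's left.
- seat (a point): Point on top of the holder's bed, 12 mm above holder, where the middle of the mounted stone's lower face comes; axes as holder.
- jaw (a joint): Position (m) of the grey sliding jaw on the holder's +y half: 0 when the gap from jaw to fixed stop is the stone's 160 mm, growing as it opens to +y (0.015 to 0.03 at the start, range -0.006 to 0.032). It slides stiffly (about 2 N) and stays where left; pushing it in with the stone before it takes 5 to 10 N.
- jaw_face (a point): Centre of the jaw's inner face, 23 mm above the worktop; axes as holder. The jaw is 46 mm wide (x), its top 33 mm above the worktop; its outer face, where it is pushed towards -y, lies 18 mm to +y of this point (a toe at its foot, up to 25 mm above the worktop, 1 mm farther).
- mug_sink: White mug, 82 x 118 x 94 mm, on the strip right of the sink; origin at the centre of its underside. Leave alone.
- knife: Small kitchen knife with a dark wooden handle, 230 mm long, 15 mm high, lying at the right edge of the worktop; origin on the worktop where handle meets blade, x to the tip. Leave alone.
- teaspoon: Steel teaspoon, 130 mm long, 11 mm high, lying on the sink's front rim; origin at the centre of its underside. Leave alone.
- salt_shaker: Salt shaker with a grey cap, 44 mm across, 90 mm high, on the left of the sink's front rim; origin at the centre of its underside. Leave alone.
Things that resemble listed ones, but are neither listed nor needed, are in the scene too. What is shaped like the stone but orange is not meant.

How it is judged:
By the outcome, as a careful person would: the job done as asked, in the order asked, and still so for the second after the job is handed in, with the robot touching nothing.
It also fails if it takes over 64 s, if anything falls off the work surface, if the arm or the gripper's body presses on something with over 40 N, if the wrist force passes 120 N, or if a joint passes its speed limit or range.

ROBOT

A 6-joint arm with a two-finger parallel gripper is mounted at the origin on a cart in front of the work surface, level with it; the furniture and walls round the work are solid. World frame = base frame: x ahead of the robot, y to its left, z up, the work surface at z = 0. Lengths are in m, angles in rad, forces in N, time in s.
With the tool pointing down it reaches from about 0.4 to 0.825 m from the base axis. Payload 7 kg.
Tool frame: the origin (TCP) lies between the finger pads; the fingertips stand arm.finger_overhang ahead of it and the grasp point (between the pads) lies 6 mm ahead of it (arm.finger_overhang is the distance from the TCP to the fingertips, in m); z points along the fingers, x is the direction in which the jaws open and shut, and the axes are right-handed (so a half turn about z gives the same grasp; the last joint's range is limited). The gripper opens to 88 mm and grips with 3 to 60 N. Pads are 19 mm wide; open, the fingers measure 130 mm over their backs; the gripper's body (78 mm by 193 mm) begins 47 mm behind the grasp point.
Start: joints at [1.45, 0.359, 0.012, 0, -1.224, -0.288], TCP at [0.268, 0.619, 0.252] pointing down, gripper open.
Joint ranges: [-3.07, 3.07], [-1.43, 2.12], [-1.02, 1.25], [-3.03, 1.67], [-3.05, -0], [-3.03, 3.03]. Speed limits (rad/s): [2.39, 2.39, 3.01, 3.14, 3.14, 3.14].

INTERFACE

Orientations are given as a 3x3 rotation matrix whose columns are the frame's x, y, z axes.
In Python, from workcell import arm gives the robot as it stands.
- The arm moves only by the tool move_arm, never from a script. Its argument "targets" is a list of rows, each an object with "dp": the shift along the world's x, y, z each as a share of 50 mm, from -1 to 1, a list of three; "dr": the turn, a rotation vector about the world's x, y, z each as a share of 8 degrees, from -1 to 1, a list of three; "gripper": the closure, from -1 (fully open) to 1 (shut). A call has 1 to 8 rows; each row shifts and turns the commanded pose from where the row before left it; what a row does not reach is not made up. A row lasts 1/10 s, in which the tool goes at most 50 mm and 8.59 degrees, less where a joint would pass 70% of its speed; a pose out of reach is approached as far as the arm can. A call with a number of a shift or a turn outside -1 to 1 is refused whole. A call with a gripper value outside its range is refused whole. The fingers move at their own pace and stop on an object; the grip force is fixed at half the most. Time passes only in rows, so rows that do not move let the fingers close. It gives the time, the measured TCP pose, the force and the opening at its end, in the units of the state.
- arm.state(): the state, without advancing time (a new reading comes with each control period).
- arm.camera(name): name is "side" or "top"; returns a dict with "image" (480x640x3 uint8, red, green, blue), "intrinsics" (3x3 intrinsics, pixels), "rvec" (rotation vector, rad) and "tvec" (3), from world to camera coordinates, as OpenCV has them. Camera axes: x right, y down, z forward; pixel columns grow to the right and rows downward; lengths in m; the calibration is good to about 2 mm. A picture is of the moment at which its call begins. There is no depth.
- arm.job_done(): hands the job in, once; it reports no verdict.
The state is a dict: "clock": time; "qpos": joint angles; "joint_vel": joint speeds; "joint_efforts": joint torques, N m; "ee_pos": TCP position; "tool_rot": TCP orientation; "wrist_force": force on the tool from outside, world axes, zero at the start; "wrist_torque": the same for the moment, N m; "opening": opening from 0.0 (shut) to 1.0 (fully open).
Only numpy, scipy, OpenCV 4.12 (cv2) and the standard library are available. Lean on these libraries where they do the work, as an engineer would, in place of code of your own. Each camera call takes 0.05 s, during which the arm holds its last target.

## Working session

There is one attempt and no reset: what is moved stays moved. The work goes in short steps, Python scripts to look and compute and a tool call to move; the robot and the scene stay as the last step left them, time stands still between calls to the robot, and variables do not carry over. Pictures are saved under pics/ and viewed, and the job is handed in when it is done.

Besides the shell and the picture viewer there is one more tool, called after "Request:" as name(argument=value, ...) on one line, values as JSON. move_arm: Moves the arm, as the interface text tells. Shift numbers are shares of 50 mm and turn numbers shares of 8 degrees, none past 1 either way. Its arguments: {"type":"object","properties":{"targets":{"type":"array"}},"required":["targets"]}

```bash
mkdir -p pics; ls; python3 - <<'E'
from workcell import arm
import cv2
print(arm.finger_overhang)
s=arm.state();print(s['clock'],s['ee_pos'],s['tool_rot'],s['opening'])
for n in('side','top'):
    c=arm.camera(n);cv2.imwrite(f'pics/{n}0.png',c['image'][:,:,::-1]);print(n,c['intrinsics'],c['rvec'],c['tvec'])
E
```

```text
pics
0.025
0.0 [0.26814567 0.61896209 0.25064013] [[-3.97608390e-01 -9.17555057e-01 -5.33889772e-04]
 [-9.17553738e-01  3.97608727e-01 -1.56135078e-03]
 [ 1.64490454e-03 -1.30933614e-04 -9.99998639e-01]] 1.0006983467484756
side [[589.77090263   0.         321.85278842]
 [  0.         589.77090263 241.62966294]
 [  0.           0.           1.        ]] [ 1.13443068  2.3855004  -0.98690017] [ 0.46225686 -0.28307141  1.83107461]
top [[492.76012059   0.         323.11955331]
 [  0.         492.76012059 236.473217  ]
 [  0.           0.           1.        ]] [ 2.18482325 -2.15915296  0.15856283] [-0.1073175   0.64324565  0.94889408]
```

View pics/side0.png

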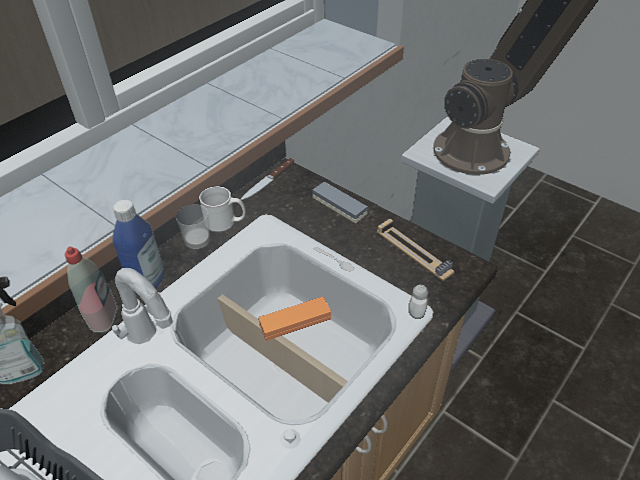

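View pics/top0.png

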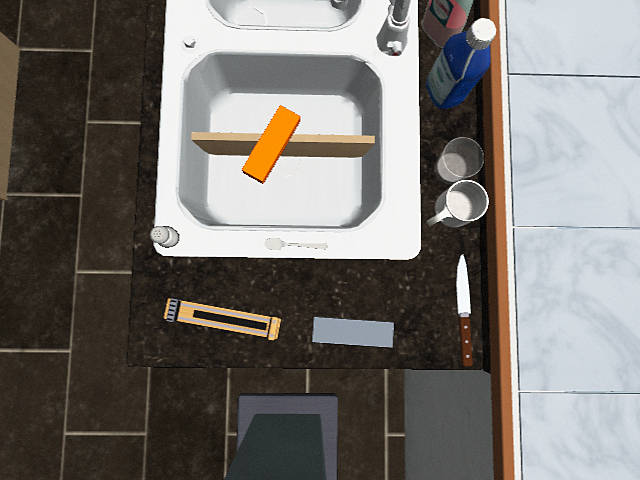

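The scene has one real stone and two look-alikes. The top view shows the grey stone at (353,332), to the right of the holder at (222,319). The holder's stop is at (275,329) and its grey jaw at (171,310). Candidates for the stone:
- **Grey block at top (353,332), side (340,201):** this is the one, since it lies beside the holder with its grey side up.
- **Orange block at top (271,145):** excluded by the description.
- **Wooden divider in the sink at top (283,143):** not a stone.

Next I'll measure and check with a close crop.

```bash
cat > h.py <<'E'
import numpy as np,cv2
from workcell import arm
def cam(n):
    c=arm.camera(n);R,_=cv2.Rodrigues(np.array(c['rvec'],float));return c['image'],np.array(c['intrinsics']),R,np.array(c['tvec']).ravel()
def ray(C,uv,z):
    _,K,R,t=C;o=-R.T@t;d=R.T@np.linalg.inv(K)@np.array([uv[0],uv[1],1.]);return o+d*(z-o[2])/d[2]
def proj(C,p):
    _,K,R,t=C;q=K@(R@np.asarray(p,float)+t);return q[:2]/q[2]
def crop(C,u0,v0,u1,v1,f,name):
    cv2.imwrite('pics/'+name,cv2.resize(C[0][v0:v1,u0:u1,::-1],None,fx=f,fy=f,interpolation=cv2.INTER_CUBIC))
E
python3 - <<'E'
from h import *
T=cam('top');S=cam('side')
for n,C in(('top',T),('side',S)): print(n,'centre',-C[2].T@C[3])
im=T[0].astype(int)
hsv=cv2.cvtColor(T[0],cv2.COLOR_RGB2HSV)
print('stone px',im[332,353],'bed',im[318,205],im[325,190],im[329,275],'jaw',im[310,171])
m=(np.abs(im-im[332,353]).max(2)<40).astype(np.uint8); w=np.zeros_like(m);w[300:360,295:410]=1;m*=w
c=max(cv2.findContours(m,0,2)[0],key=cv2.contourArea)
r=cv2.minAreaRect(c);b=cv2.boxPoints(r)
print('box',b);P=np.array([ray(T,p,.03) for p in b]);print(P.round(4));print('mean',P.mean(0),[np.linalg.norm(P[i]-P[i-1]).round(4) for i in range(4)])
# holder
wood=((hsv[...,0]>8)&(hsv[...,0]<28)&(hsv[...,1]>70)&(hsv[...,2]>120)).astype(np.uint8);w[:]=0;w[285:350,150:295]=1;wood*=w
ys,xs=np.nonzero(wood);print(xs.min(),xs.max(),ys.min(),ys.max())
crop(T,145,280,305,350,5,'hold_top.png');crop(T,290,290,410,370,6,'stone_top.png')
crop(S,290,160,470,290,4.4,'both_side.png')
E
```

```text
top centre [ 0.52649851 -0.07439868  1.02124735]
side centre [1.4413946  0.59200086 1.1038848 ]
stone px [150 160 172] bed [16 18 23] [33 31 26] [229 181 103] jaw [ 7  7 12]
box [[311.96454 341.5148 ]
 [313.67816 316.66745]
 [393.64264 322.18222]
 [391.92902 347.02957]]
[[ 0.4364 -0.0801  0.03  ]
 [ 0.4849 -0.0828  0.03  ]
 [ 0.4755 -0.2423  0.03  ]
 [ 0.4269 -0.2386  0.03  ]]
mean [ 0.45594554 -0.16094079  0.03      ] [np.float64(0.1588), np.float64(0.0486), np.float64(0.1597), np.float64(0.0487)]
164 280 298 339
```

View pics/hold_top.png

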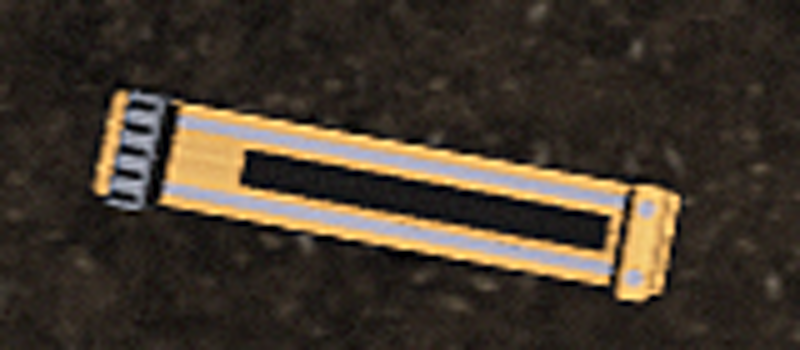

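View pics/both_side.png

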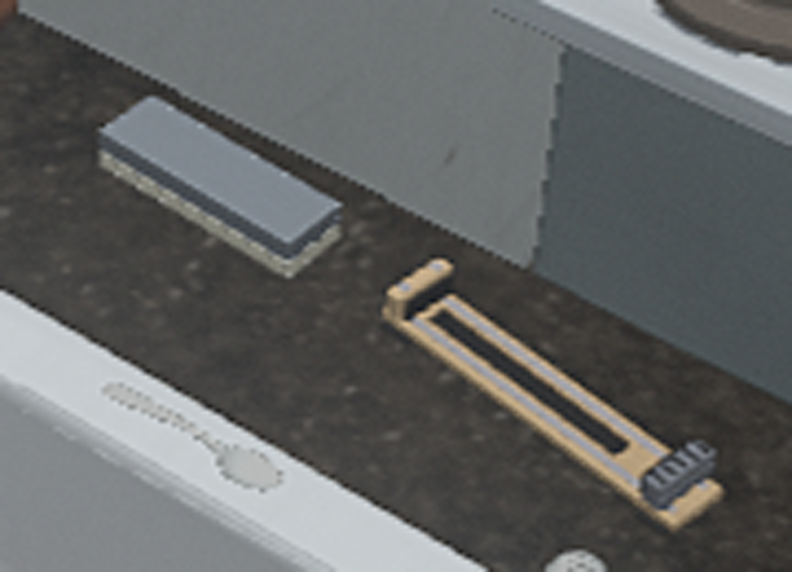

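View pics/stone_top.png

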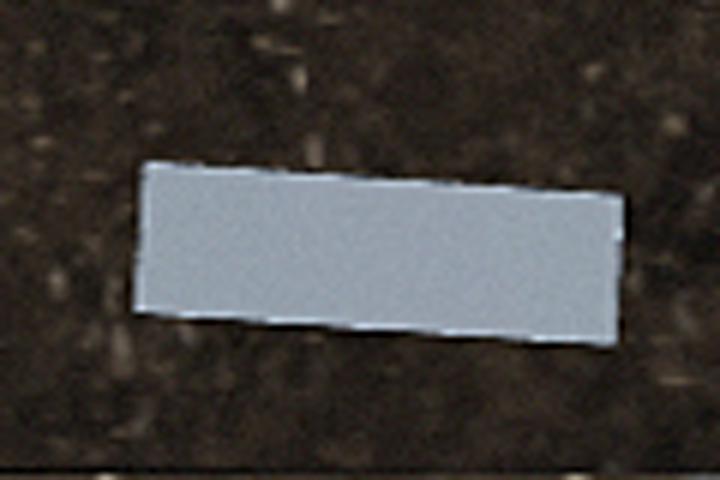

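The crops confirm it: grey on top with a pale layer beneath. The holder's stop faces the stone, and the jaw is at the far left end. Next I'll fit the holder's edges.

```bash
python3 - <<'E'
from h import *
T=cam('top')
g=cv2.cvtColor(T[0],cv2.COLOR_RGB2HSV)
sc=8
up=cv2.resize(T[0],None,fx=sc,fy=sc,interpolation=cv2.INTER_CUBIC);v=up.max(2)
m=(v>125)
top=[];bot=[]
for u in range(188,266,2):
    col=m[285*sc:350*sc,u*sc]; ys=np.nonzero(col)[0]; 
    top.append((u-.5+.5/sc,(ys.min()+.5)/sc-.5+285));bot.append((u-.5+.5/sc,(ys.max()+.5)/sc-.5+285))
A=np.array([ray(T,p,.012)[:2] for p in top]);B=np.array([ray(T,p,.012)[:2] for p in bot])
for X in(A,B):
    p=np.polyfit(X[:,1],X[:,0],1);print(p,np.abs(np.polyval(p,X[:,1])-X[:,0]).max())
pa=np.polyfit(A[:,1],A[:,0],1);pb=np.polyfit(B[:,1],B[:,0],1)
k=(pa[0]+pb[0])/2;c=(pa[1]+pb[1])/2;th=np.arctan(k)
print('width',(pa[1]-pb[1])*np.cos(th),'yaw',-th)
# along the axis: scan brightness
yv=np.array([np.sin(th),np.cos(th)]);xv=np.array([np.cos(th),-np.sin(th)]);o=np.array([c,0.])
f=lambda p,z:(ray(T,p,z)[:2]-o)
for name,px,z in [('stop TR',(680,195),.032),('stop BR',(657,297),.032),('stop TLin',(632,187),.032),('stop BLin',(617,297),.032),('bed end TL',(120,92),.012),('bed end BL',(97,193),.012),('jaw in top',(180,102),.033),('jaw in bot',(158,205),.033),('jaw outT',(133,95),.033),('jaw outB',(108,203),.033)]:
    q=(px[0]/5+145-.4,px[1]/5+280-.4);d=f(q,z);print(name,'along',(d@yv).round(4),'across',(d@xv).round(4))
print('o',o,'yv',yv)
E
```

```text
[0.17068907 0.48324492] 0.0005234812176421189
[0.17160176 0.44127071] 0.0004597069018077993
width 0.04137266209775688 yaw -0.1695031854684418
stop TR along -0.0141 across 0.0211
stop BR along -0.0127 across -0.0195
stop TLin along 0.0052 across 0.0208
stop BLin along 0.0028 across -0.0223
bed end TL along 0.2164 across 0.0202
bed end BL along 0.2168 across -0.0207
jaw in top along 0.1867 across 0.0217
jaw in bot along 0.1866 across -0.019
jaw outT along 0.2054 across 0.0211
jaw outB along 0.2059 across -0.0217
o [0.46225781 0.        ] yv [0.16869268 0.9856687 ]
```

```bash
cat >> h.py <<'E'
from scipy.spatial.transform import Rotation as Ro
SY=-.059; HY=-.1695
HO=np.array([.4765,.0833,0]); ST=np.array([.4559,-.1609,.015])
def ax(yaw): return np.array([np.cos(yaw),np.sin(yaw),0])
def ay(yaw): return np.array([-np.sin(yaw),np.cos(yaw),0])
def toolR(yaw,tilt):
    R0=np.column_stack([-ax(yaw),ay(yaw),[0,0,-1.]])
    return Ro.from_rotvec(ax(yaw)*np.radians(tilt)).as_matrix()@R0
def delta(G,R):
    """shares (total) from measured pose to put grasp point at G, orientation R"""
    s=arm.state();p=np.array(s['ee_pos']);R1=np.array(s['tool_rot'])
    dp=(G-.006*R[:,2]-p)/.05; dr=Ro.from_matrix(R@R1.T).as_rotvec(degrees=True)/8
    return dp,dr
def st():
    s=arm.state();R=np.array(s['tool_rot']);print('t',round(s['clock'],2),'G',(np.array(s['ee_pos'])+.006*R[:,2]).round(4),'z',R[:,2].round(3),'x',R[:,0].round(3),'F',np.round(s['wrist_force'],1),'op',round(s['opening'],3),'q',np.round(s['qpos'],2))
E
python3 - <<'E'
from h import *
st();R=toolR(SY,0)
print(delta(np.array([ST[0],ST[1],.18]),R))
E
```

```text
t 0.25 G [0.2683 0.6192 0.2451] z [-0.    -0.001 -1.   ] x [-0.398 -0.918  0.001] F [-0.5  0.5  0.1] op 1.0 q [ 1.45  0.36  0.01 -0.   -1.22 -0.29]
(array([  3.75241598, -15.60180354,  -1.30289681]), array([ 3.74521857e-03, -4.19572733e-03, -8.74461758e+00]))
```

Request:
move_arm(targets=[{"dp": [0.2,-0.78,-0.05],"dr": [0,0,-0.43],"gripper": -1},{"dp": [0.2,-0.78,-0.05],"dr": [0,0,-0.43],"gripper": -1},{"dp": [0.2,-0.78,-0.05],"dr": [0,0,-0.43],"gripper": -1},{"dp": [0.2,-0.78,-0.05],"dr": [0,0,-0.43],"gripper": -1},{"dp": [0.2,-0.78,-0.05],"dr": [0,0,-0.43],"gripper": -1},{"dp": [0.2,-0.78,-0.05],"dr": [0,0,-0.43],"gripper": -1},{"dp": [0.2,-0.78,-0.05],"dr": [0,0,-0.43],"gripper": -1},{"dp": [0.2,-0.78,-0.05],"dr": [0,0,-0.43],"gripper": -1}])

```text
clock: 1.05
ee_pos: [0.3484, 0.3057, 0.2316]
tool_rot: [[-0.778, -0.628, 0.0], [-0.628, 0.778, 0.0], [-0.0, 0.0, -1.0]]
wrist_force: [-0.1, 0.0, 0.7]
opening: 1.001
```

Request:
move_arm(targets=[{"dp": [0.2,-0.78,-0.05],"dr": [0,0,-0.43],"gripper": -1},{"dp": [0.2,-0.78,-0.05],"dr": [0,0,-0.43],"gripper": -1},{"dp": [0.2,-0.78,-0.05],"dr": [0,0,-0.43],"gripper": -1},{"dp": [0.2,-0.78,-0.05],"dr": [0,0,-0.43],"gripper": -1},{"dp": [0.2,-0.78,-0.05],"dr": [0,0,-0.43],"gripper": -1},{"dp": [0.2,-0.78,-0.05],"dr": [0,0,-0.43],"gripper": -1},{"dp": [0.2,-0.78,-0.05],"dr": [0,0,-0.43],"gripper": -1},{"dp": [0.2,-0.78,-0.05],"dr": [0,0,-0.43],"gripper": -1}])

```text
clock: 1.85
ee_pos: [0.4284, -0.0062, 0.2119]
tool_rot: [[-0.98, -0.198, 0.001], [-0.198, 0.98, 0.0], [-0.001, 0.0, -1.0]]
wrist_force: [0.4, 0.7, -0.3]
opening: 0.996
```

```bash
python3 - <<'E'
from h import *
st();R=toolR(SY,30)
print(delta(np.array([ST[0],ST[1],.12]),R))
E
```

```text
t 1.85 G [ 0.4285 -0.0062  0.2059] z [ 0.001  0.    -1.   ] x [-0.98  -0.198 -0.001] F [ 0.4  0.7 -0.3] op 0.996 q [ 0.45 -0.03 -0.56  0.   -1.04 -0.25]
(array([ 0.54549558, -3.15298117, -1.73317796]), array([ 3.74851605,  0.27087338, -1.80456   ]))
```

Request:
move_arm(targets=[{"dp": [0.07,-0.39,-0.2],"dr": [0.47,0.03,-0.22],"gripper": -1},{"dp": [0.07,-0.39,-0.2],"dr": [0.47,0.03,-0.22],"gripper": -1},{"dp": [0.07,-0.39,-0.2],"dr": [0.47,0.03,-0.22],"gripper": -1},{"dp": [0.07,-0.39,-0.2],"dr": [0.47,0.03,-0.22],"gripper": -1},{"dp": [0.07,-0.39,-0.2],"dr": [0.47,0.03,-0.22],"gripper": -1},{"dp": [0.07,-0.39,-0.2],"dr": [0.47,0.03,-0.22],"gripper": -1},{"dp": [0.07,-0.39,-0.2],"dr": [0.47,0.03,-0.22],"gripper": -1},{"dp": [0.07,-0.39,-0.2],"dr": [0.47,0.03,-0.22],"gripper": -1}])

```text
clock: 2.65
ee_pos: [0.4568, -0.1617, 0.1314]
tool_rot: [[-0.999, 0.042, 0.033], [0.053, 0.863, 0.502], [-0.007, 0.503, -0.864]]
wrist_force: [0.6, -0.0, -0.2]
opening: 1.003
```

```bash
python3 - <<'E'
from h import *
st();R=toolR(SY,30)
print(delta(np.array([ST[0],ST[1],.025]),R))
E
```

```text
t 2.65 G [ 0.457  -0.1587  0.1262] z [ 0.033  0.502 -0.864] x [-0.999  0.053 -0.007] F [ 0.6 -0.  -0.2] op 1.003 q [-0.35  0.33 -0.23 -0.54 -1.22  0.54]
(array([-0.02215997, -0.0431026 , -2.0247225 ]), array([-0.02283112,  0.05210524, -0.04184617]))
```

Request:
move_arm(targets=[{"dp": [-0.02,-0.04,-0.4],"dr": [-0.02,0.05,-0.04],"gripper": -1},{"dp": [0,0,-0.4],"dr": [0,0,0],"gripper": -1},{"dp": [0,0,-0.4],"dr": [0,0,0],"gripper": -1},{"dp": [0,0,-0.3],"dr": [0,0,0],"gripper": -1},{"dp": [0,0,-0.3],"dr": [0,0,0],"gripper": -1},{"dp": [0,0,-0.2],"dr": [0,0,0],"gripper": -1},{"dp": [0,0,0],"dr": [0,0,0],"gripper": -1}])

```text
clock: 3.35
ee_pos: [0.4548, -0.1623, 0.0304]
tool_rot: [[-0.998, 0.051, 0.026], [0.057, 0.865, 0.498], [0.003, 0.499, -0.867]]
wrist_force: [-0.6, 0.3, 0.0]
opening: 0.997
```

```bash
python3 - <<'E'
from h import *
st();R=toolR(SY,30)
print(delta(np.array([ST[0],ST[1],.025]),R))
S=cam('side');crop(S,260,120,460,270,4,'pre1.png')
E
```

```text
t 3.35 G [ 0.4549 -0.1593  0.0252] z [ 0.026  0.498 -0.867] x [-0.998  0.057  0.003] F [-0.6  0.3  0. ] op 0.997 q [-0.36  0.47 -0.29 -0.58 -1.05  0.66]
(array([ 0.01896349, -0.03270092, -0.00350249]), array([ 0.00829384, -0.02151896, -0.01234002]))
```

View pics/pre1.png

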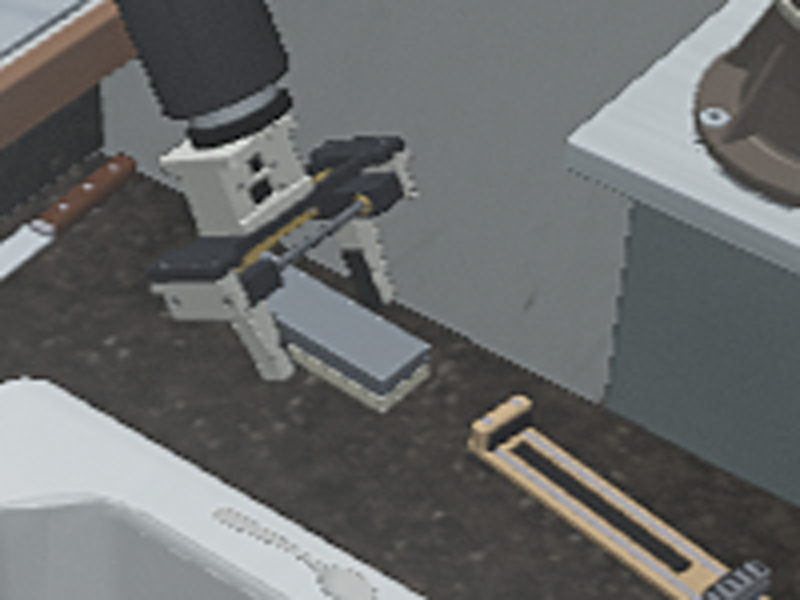

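The picture shows the open fingers straddling the stone's middle (crop (300,290) and (370,280)), clear of the worktop. Time to close.

Request:
move_arm(targets=[{"dp": [0.02,0,0],"dr": [0,0,0],"gripper": 1},{"dp": [0,0,0],"dr": [0,0,0],"gripper": 1},{"dp": [0,0,0],"dr": [0,0,0],"gripper": 1},{"dp": [0,0,0],"dr": [0,0,0],"gripper": 1},{"dp": [0,0,0],"dr": [0,0,0],"gripper": 1},{"dp": [0,0,0],"dr": [0,0,0],"gripper": 1},{"dp": [0,0,0],"dr": [0,0,0],"gripper": 1}])

```text
clock: 4.1
ee_pos: [0.4565, -0.1627, 0.0318]
tool_rot: [[-0.998, 0.05, 0.028], [0.057, 0.866, 0.497], [0.0, 0.498, -0.867]]
wrist_force: [0.4, 0.4, 1.3]
opening: 0.565
```

```bash
python3 - <<'E'
from h import *
st()
s=arm.state();p=np.array(s['ee_pos']);a=ax(SY)
E=ST+.08*ay(SY)-np.array([0,0,.015])   # pivot edge
n=18
prev=p
for i in range(1,n+1):
    th=-90*i/n
    q=E+np.array([0,0,.004*min(1,i/3)])+Ro.from_rotvec(a*np.radians(th)).apply(p-E)
    print(i,((q-prev)/.05).round(2),end=' ');prev=q
print('\ndr per row',(a*-90/n/8).round(3),'end',prev)
E
```

```text
t 4.1 G [ 0.4567 -0.1597  0.0266] z [ 0.028  0.497 -0.867] x [-0.998  0.057  0.   ] F [0.4 0.4 1.3] op 0.565 q [-0.36  0.47 -0.29 -0.58 -1.06  0.65]
1 [0.   0.06 0.17] 2 [0.   0.07 0.16] 3 [0.01 0.08 0.15] 4 [0.01 0.1  0.12] 5 [0.01 0.11 0.11] 6 [0.01 0.11 0.1 ] 7 [0.01 0.12 0.09] 8 [0.01 0.13 0.08] 9 [0.01 0.14 0.07] 10 [0.01 0.14 0.06] 11 [0.01 0.15 0.04] 12 [0.01 0.15 0.03] 13 [0.01 0.15 0.02] 14 [0.01 0.15 0.  ] 15 [ 0.01  0.15 -0.01] 16 [ 0.01  0.15 -0.02] 17 [ 0.01  0.15 -0.04] 18 [ 0.01  0.14 -0.05] 
dr per row [-0.624  0.037 -0.   ] end [ 0.46319528 -0.04936894  0.08576374]
```

Request:
move_arm(targets=[{"dp": [0,0.06,0.17],"dr": [-0.62,0.04,0],"gripper": 1},{"dp": [0,0.07,0.16],"dr": [-0.62,0.04,0],"gripper": 1},{"dp": [0.01,0.08,0.15],"dr": [-0.62,0.04,0],"gripper": 1},{"dp": [0.01,0.1,0.12],"dr": [-0.62,0.04,0],"gripper": 1},{"dp": [0.01,0.11,0.11],"dr": [-0.62,0.04,0],"gripper": 1},{"dp": [0.01,0.11,0.1],"dr": [-0.62,0.04,0],"gripper": 1}])

```text
clock: 4.7
ee_pos: [0.4578, -0.1355, 0.0719]
tool_rot: [[-0.998, 0.059, -0.005], [0.059, 0.998, -0.001], [0.004, -0.002, -1.0]]
wrist_force: [0.3, -0.1, -6.4]
opening: 0.57
```

```bash
python3 - <<'E'
from h import *
st()
S=cam('side');crop(S,260,120,460,270,4,'piv1.png')
E
```

```text
t 4.7 G [ 0.4578 -0.1355  0.0659] z [-0.005 -0.001 -1.   ] x [-0.998  0.059  0.004] F [ 0.3 -0.1 -6.4] op 0.57 q [ 0.13  0.24 -0.64  0.   -0.69 -0.19]
```

View pics/piv1.png

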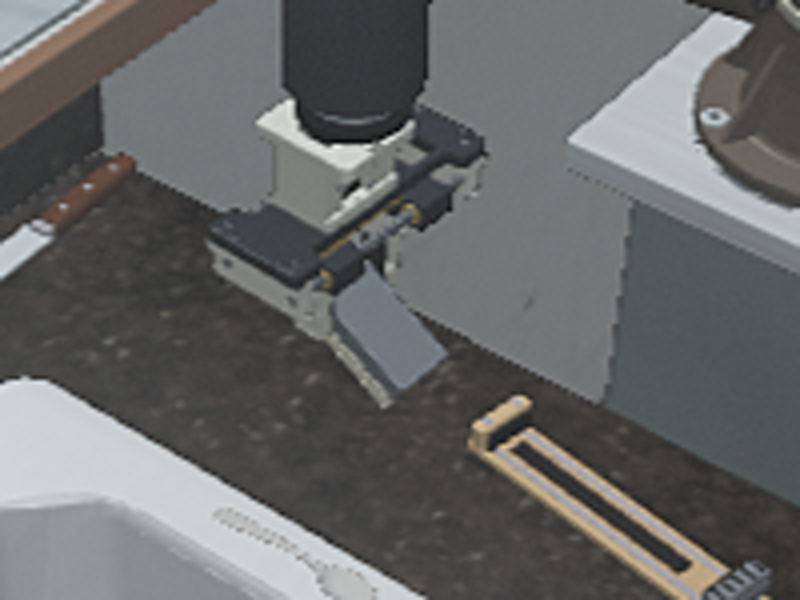

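The stone turned with the tool and is held firmly at about 30°. Its lower edge at crop (388,405) is near the worktop, so I'll carry on turning it.

Request:
move_arm(targets=[{"dp": [0.01,0.12,0.09],"dr": [-0.62,0.04,0],"gripper": 1},{"dp": [0.01,0.13,0.08],"dr": [-0.62,0.04,0],"gripper": 1},{"dp": [0.01,0.14,0.07],"dr": [-0.62,0.04,0],"gripper": 1},{"dp": [0.01,0.14,0.06],"dr": [-0.62,0.04,0],"gripper": 1},{"dp": [0.01,0.15,0.04],"dr": [-0.62,0.04,0],"gripper": 1},{"dp": [0.01,0.15,0.03],"dr": [-0.62,0.04,0],"gripper": 1}])

```text
clock: 5.35
ee_pos: [0.4608, -0.0944, 0.0904]
tool_rot: [[-0.998, 0.05, -0.036], [0.062, 0.865, -0.497], [0.006, -0.499, -0.867]]
wrist_force: [-0.5, -0.6, -7.1]
opening: 0.568
```

Request:
move_arm(targets=[{"dp": [0.01,0.15,0.02],"dr": [-0.62,0.04,0],"gripper": 1},{"dp": [0.01,0.15,0],"dr": [-0.62,0.04,0],"gripper": 1},{"dp": [0.01,0.15,-0.01],"dr": [-0.62,0.04,0],"gripper": 1},{"dp": [0.01,0.15,-0.02],"dr": [-0.62,0.04,0],"gripper": 1},{"dp": [0.01,0.15,-0.04],"dr": [-0.62,0.04,0],"gripper": 1},{"dp": [0.01,0.14,-0.04],"dr": [-0.62,0.04,0],"gripper": 1},{"dp": [0,0,0],"dr": [0,0,0],"gripper": 1}])

```text
clock: 6.05
ee_pos: [0.465, -0.0483, 0.0834]
tool_rot: [[-0.998, 0.023, -0.059], [0.063, 0.504, -0.861], [0.01, -0.863, -0.504]]
wrist_force: [0.8, 0.2, -7.2]
opening: 0.572
```

```bash
python3 - <<'E'
from h import *
st();s=arm.state();print('rot err share',Ro.from_matrix(toolR(SY,-60)@np.array(s['tool_rot']).T).as_rotvec(degrees=True)/8)
S=cam('side');crop(S,260,100,460,250,4,'piv2.png')
T=cam('top');crop(T,230,260,410,395,4.4,'piv2t.png')
E
```

```text
t 6.05 G [ 0.4647 -0.0534  0.0804] z [-0.059 -0.861 -0.504] x [-0.998  0.063  0.01 ] F [ 0.8  0.2 -7.2] op 0.572 q [ 0.76  0.59 -0.82  0.69 -1.16 -1.44]
rot err share [-0.04144145 -0.0689524   0.02702983]
```

View pics/piv2.png

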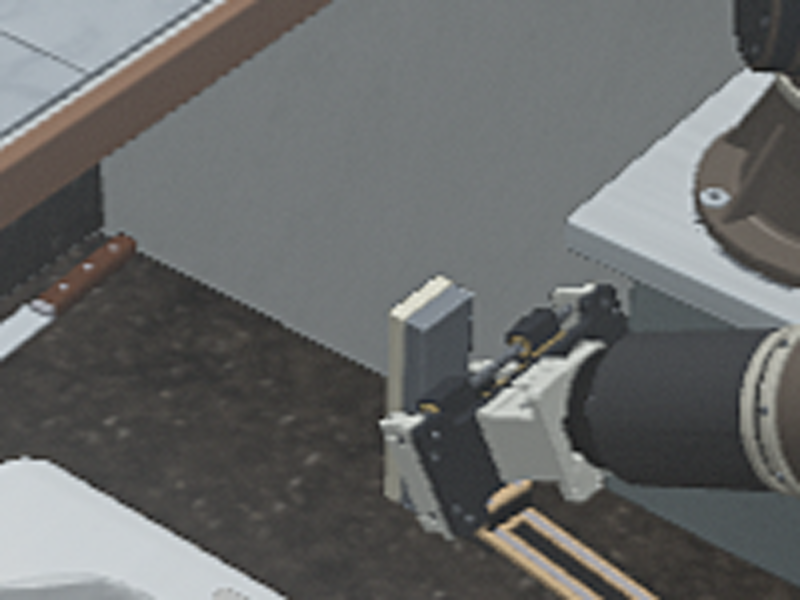

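View pics/piv2t.png

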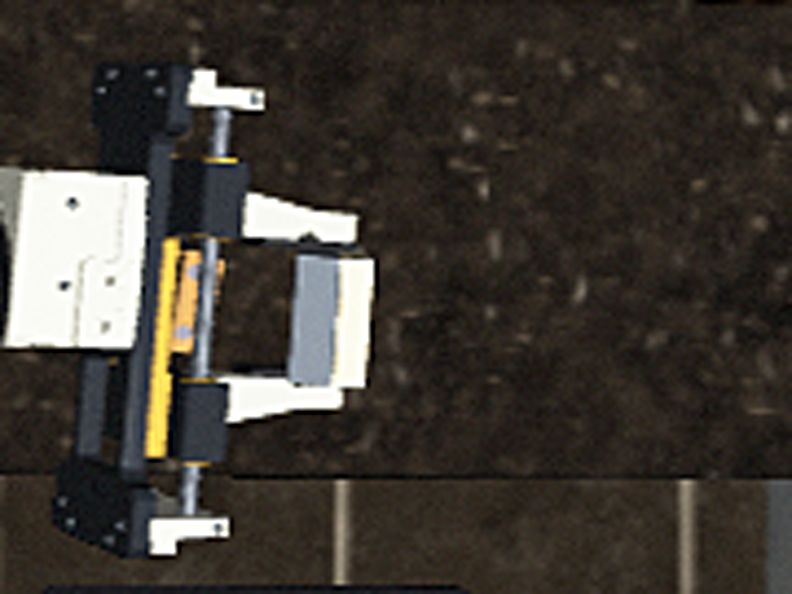

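The stone is upright with pale facing right, and it hangs at 7.2 N just clear of the worktop. I'll correct the small tilt and lower gently.

Request:
move_arm(targets=[{"dp": [0,0,0],"dr": [-0.04,-0.07,0.03],"gripper": 1},{"dp": [0,0,0],"dr": [0,0,0],"gripper": 1},{"dp": [0,0,-0.02],"dr": [0,0,0],"gripper": 1},{"dp": [0,0,0],"dr": [0,0,0],"gripper": 1}])

```text
clock: 6.55
ee_pos: [0.4643, -0.0504, 0.0853]
tool_rot: [[-0.998, 0.034, -0.051], [0.062, 0.502, -0.863], [-0.004, -0.864, -0.503]]
wrist_force: [-0.3, -0.4, -7.1]
opening: 0.569
```

Request:
move_arm(targets=[{"dp": [0,0,-0.02],"dr": [0,0,0],"gripper": 1},{"dp": [0,0,0],"dr": [0,0,0],"gripper": 1}])

```text
clock: 6.75
ee_pos: [0.4643, -0.0502, 0.0841]
tool_rot: [[-0.998, 0.034, -0.051], [0.061, 0.501, -0.863], [-0.003, -0.865, -0.502]]
wrist_force: [0.7, 0.2, -6.6]
opening: 0.567
```

Request:
move_arm(targets=[{"dp": [0,0,-0.03],"dr": [0,0,0],"gripper": 1},{"dp": [0,0,0],"dr": [0,0,0],"gripper": 1}])

```text
clock: 6.95
ee_pos: [0.4643, -0.0501, 0.0824]
tool_rot: [[-0.998, 0.033, -0.051], [0.061, 0.501, -0.863], [-0.003, -0.865, -0.502]]
wrist_force: [-0.2, -0.1, -6.6]
opening: 0.569
```

Request:
move_arm(targets=[{"dp": [0,0,-0.03],"dr": [0,0,0],"gripper": 1},{"dp": [0,0,0],"dr": [0,0,0],"gripper": 1}])

```text
clock: 7.15
ee_pos: [0.4645, -0.0503, 0.082]
tool_rot: [[-0.998, 0.033, -0.051], [0.06, 0.499, -0.865], [-0.003, -0.866, -0.5]]
wrist_force: [-0.8, 1.1, 2.1]
opening: 0.565
```

Contact: the wrist force rose from -7 to +2 N. Releasing.

Request:
move_arm(targets=[{"dp": [0,0,0.01],"dr": [0,0,0],"gripper": 1},{"dp": [0,0,0],"dr": [0,0,0],"gripper": -1},{"dp": [0,0,0],"dr": [0,0,0],"gripper": -1},{"dp": [0,0,0],"dr": [0,0,0],"gripper": -1},{"dp": [0,0,0],"dr": [0,0,0],"gripper": -1},{"dp": [0,0,0],"dr": [0,0,0],"gripper": -1},{"dp": [0,0,0],"dr": [0,0,0],"gripper": -1}])

```text
clock: 7.85
ee_pos: [0.4643, -0.0502, 0.0816]
tool_rot: [[-0.998, 0.033, -0.051], [0.061, 0.501, -0.863], [-0.003, -0.865, -0.502]]
wrist_force: [0.8, 0.4, 0.7]
opening: 0.989
```

```bash
python3 - <<'E'
from h import *
st()
S=cam('side');crop(S,260,100,460,250,4,'rel1.png')
T=cam('top');crop(T,230,260,410,395,4.4,'rel1t.png')
E
```

```text
t 7.85 G [ 0.464  -0.0554  0.0786] z [-0.051 -0.863 -0.502] x [-0.998  0.061 -0.003] F [0.8 0.4 0.7] op 0.989 q [ 0.76  0.59 -0.83  0.7  -1.16 -1.46]
```

View pics/rel1.png

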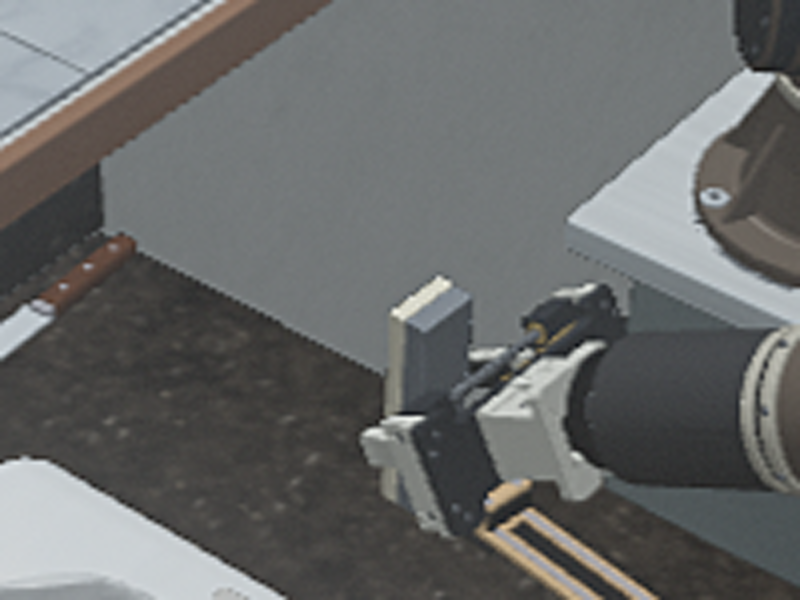

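View pics/rel1t.png

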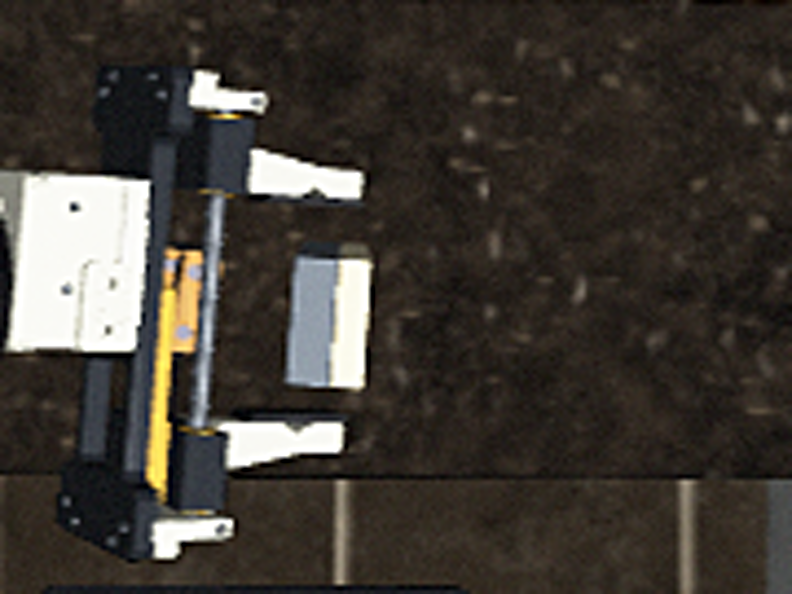

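```bash
python3 - <<'E'
from h import *
T=cam('top')
P=[]
for u,v in((300,257),(370,260),(363,388),(288,384)):
    P.append(ray(T,(u/4.4+230-.4,v/4.4+260-.4),.16))
P=np.array(P);print(P.round(4),P.mean(0));print([np.linalg.norm(P[i]-P[i-1]).round(4) for i in range(4)])
E
```

```text
[[ 0.4878 -0.0544  0.16  ]
 [ 0.4869 -0.0818  0.16  ]
 [ 0.4377 -0.0797  0.16  ]
 [ 0.439  -0.0505  0.16  ]] [ 0.46286652 -0.06657792  0.16      ]
[np.float64(0.049), np.float64(0.0275), np.float64(0.0493), np.float64(0.0292)]
```

Request:
move_arm(targets=[{"dp": [0,0,0.2],"dr": [0,0,0],"gripper": -1},{"dp": [0,0,0.3],"dr": [0,0,0],"gripper": -1},{"dp": [0,0,0.3],"dr": [0,0,0],"gripper": -1},{"dp": [0,0,0.3],"dr": [0,0,0],"gripper": -1},{"dp": [0,0,0.3],"dr": [0,0,0],"gripper": -1}])

```text
clock: 8.5
ee_pos: [0.4644, -0.0501, 0.1532]
tool_rot: [[-0.998, 0.034, -0.051], [0.061, 0.502, -0.863], [-0.004, -0.864, -0.503]]
wrist_force: [1.0, -1.1, -0.2]
opening: 1.001
```

Request:
move_arm(targets=[{"dp": [0,-0.03,0],"dr": [0.75,-0.044,0],"gripper": -1},{"dp": [0,-0.03,0],"dr": [0.75,-0.044,0],"gripper": -1},{"dp": [0,-0.03,0],"dr": [0.75,-0.044,0],"gripper": -1},{"dp": [0,-0.03,0],"dr": [0.75,-0.044,0],"gripper": -1},{"dp": [0,-0.03,0],"dr": [0.75,-0.044,0],"gripper": -1},{"dp": [0,-0.03,0],"dr": [0.75,-0.044,0],"gripper": -1},{"dp": [0,-0.03,0],"dr": [0.75,-0.044,0],"gripper": -1},{"dp": [0,-0.03,0],"dr": [0.75,-0.044,0],"gripper": -1}])

```text
clock: 9.3
ee_pos: [0.4642, -0.062, 0.1531]
tool_rot: [[-0.998, 0.06, -0.009], [0.061, 0.978, -0.199], [-0.003, -0.199, -0.98]]
wrist_force: [0.4, -1.1, 0.3]
opening: 0.996
```

```bash
python3 - <<'E'
from h import *
st()
G=np.array([.4629,-.0666,0])-.007*ay(SY)+np.array([0,0,.14])
print(delta(G,toolR(SY,60)))
E
```

```text
t 9.3 G [ 0.4641 -0.0632  0.1472] z [-0.009 -0.199 -0.98 ] x [-0.998  0.061 -0.003] F [ 0.4 -1.1  0.3] op 0.996 q [ 0.43  0.12 -0.67  0.23 -0.89 -0.64]
(array([-0.04032493, -0.33534964, -0.20111571]), array([ 8.92200355, -0.5193531 ,  0.02518915]))
```

Request:
move_arm(targets=[{"dp": [0,-0.03,0],"dr": [0.75,-0.044,0],"gripper": -1},{"dp": [0,-0.03,0],"dr": [0.75,-0.044,0],"gripper": -1},{"dp": [0,-0.03,0],"dr": [0.75,-0.044,0],"gripper": -1},{"dp": [0,-0.03,0],"dr": [0.75,-0.044,0],"gripper": -1},{"dp": [0,-0.03,0],"dr": [0.75,-0.044,0],"gripper": -1},{"dp": [0,-0.03,0],"dr": [0.75,-0.044,0],"gripper": -1},{"dp": [0,-0.03,0],"dr": [0.75,-0.044,0],"gripper": -1},{"dp": [0,-0.03,0],"dr": [0.75,-0.044,0],"gripper": -1}])

```text
clock: 10.1
ee_pos: [0.465, -0.0741, 0.1536]
tool_rot: [[-0.998, 0.047, 0.037], [0.06, 0.802, 0.595], [-0.002, 0.596, -0.803]]
wrist_force: [-0.3, 0.2, -0.6]
opening: 0.997
```

Request:
move_arm(targets=[{"dp": [0,-0.03,0],"dr": [0.75,-0.044,0],"gripper": -1},{"dp": [0,-0.03,0],"dr": [0.75,-0.044,0],"gripper": -1},{"dp": [0,-0.03,0],"dr": [0.75,-0.044,0],"gripper": -1},{"dp": [0,0,0],"dr": [0.7,-0.044,0],"gripper": -1},{"dp": [0,0,0],"dr": [0,0,0],"gripper": -1}])

```text
clock: 10.6
ee_pos: [0.4636, -0.0796, 0.1502]
tool_rot: [[-0.998, 0.037, 0.051], [0.062, 0.495, 0.867], [0.006, 0.868, -0.497]]
wrist_force: [-0.5, -0.5, -0.1]
opening: 1.001
```

```bash
python3 - <<'E'
from h import *
st()
G=np.array([.4629,-.0666,0])-.007*ay(SY)+np.array([0,0,.08])
print(delta(G,toolR(SY,60)))
S=cam('side');crop(S,260,100,460,250,4,'rot2.png')
T=cam('top');crop(T,230,260,410,395,4.4,'rot2t.png')
E
```

```text
t 10.6 G [ 0.4639 -0.0744  0.1472] z [ 0.051  0.867 -0.497] x [-0.998  0.062  0.006] F [-0.5 -0.5 -0.1] op 1.001 q [-0.51  0.51 -0.13 -0.9  -1.58  0.76]
(array([-0.02777926,  0.01626933, -1.34321039]), array([-0.03112356, -0.04466809,  0.02366942]))
```

View pics/rot2.png

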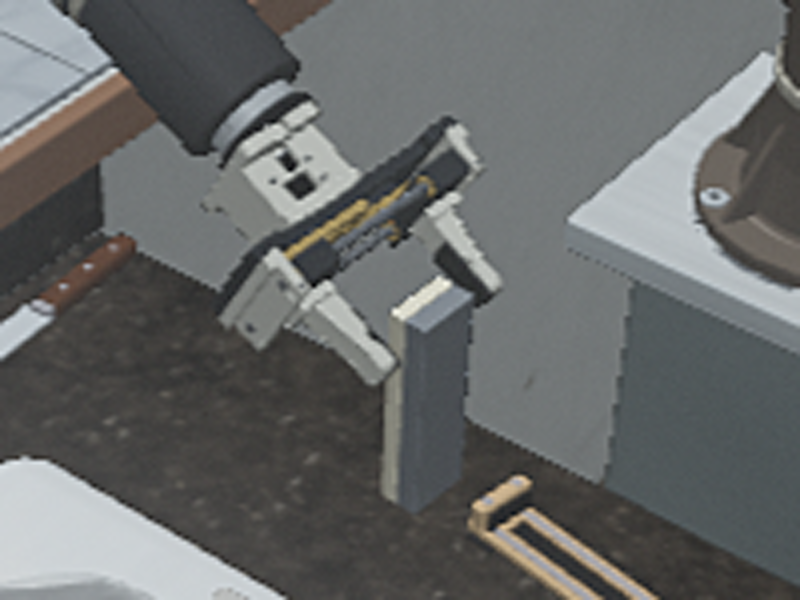

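View pics/rot2t.png

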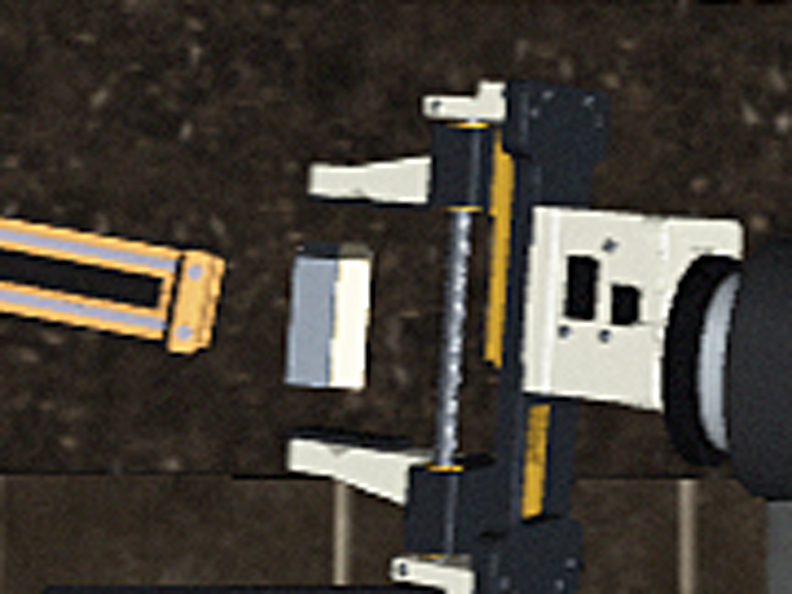

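The stone stands undisturbed, with grey towards the holder and pale to the right. The tool now straddles its top from the right. I'll go down to mid-height and grip.

Request:
move_arm(targets=[{"dp": [-0.01,0,-0.25],"dr": [-0.03,-0.04,0.02],"gripper": -1},{"dp": [-0.01,0.01,-0.3],"dr": [0,0,0],"gripper": -1},{"dp": [0,0.01,-0.3],"dr": [0,0,0],"gripper": -1},{"dp": [0,0,-0.3],"dr": [0,0,0],"gripper": -1},{"dp": [0,0,-0.16],"dr": [0,0,0],"gripper": -1},{"dp": [0,0,0],"dr": [0,0,0],"gripper": -1}])

```text
clock: 11.3
ee_pos: [0.4627, -0.0772, 0.0845]
tool_rot: [[-0.998, 0.029, 0.049], [0.057, 0.502, 0.863], [0.0, 0.864, -0.503]]
wrist_force: [0.3, 0.4, 0.1]
opening: 1.001
```

```bash
python3 - <<'E'
from h import *
st()
G=np.array([.4629,-.0666,0])-.007*ay(SY)+np.array([0,0,.08])
print(delta(G,toolR(SY,60)))
E
```

```text
t 11.3 G [ 0.463  -0.072   0.0815] z [ 0.049  0.863 -0.503] x [-0.998  0.057  0.   ] F [0.3 0.4 0.1] op 1.001 q [-0.5   0.61 -0.16 -0.9  -1.49  0.86]
(array([-0.0109783 , -0.03204725, -0.02955425]), array([ 0.02595945, -0.00407688, -0.01395781]))
```

Request:
move_arm(targets=[{"dp": [0,-0.03,0],"dr": [0,0,0],"gripper": -1},{"dp": [0,0,0],"dr": [0,0,0],"gripper": 1},{"dp": [0,0,0],"dr": [0,0,0],"gripper": 1},{"dp": [0,0,0],"dr": [0,0,0],"gripper": 1},{"dp": [0,0,0],"dr": [0,0,0],"gripper": 1},{"dp": [0,0,0],"dr": [0,0,0],"gripper": 1},{"dp": [0,0,0],"dr": [0,0,0],"gripper": 1},{"dp": [0,0,0],"dr": [0,0,0],"gripper": 1}])

```text
clock: 12.1
ee_pos: [0.4632, -0.0791, 0.0862]
tool_rot: [[-0.998, 0.026, 0.05], [0.057, 0.503, 0.862], [-0.003, 0.864, -0.504]]
wrist_force: [-1.0, -0.9, 1.2]
opening: 0.567
```

```bash
python3 - <<'E'
from h import *
st()
hy=ay(HY);hx=ax(HY)
s=arm.state();R=np.array(s['tool_rot']);G=np.array(s['ee_pos'])+.006*R[:,2]
c=np.array([.4629,-.0666,0])
print('stone holder-frame',(c-HO)@hx,(c-HO)@hy,'G holder',(G-HO)@hx,(G-HO)@hy)
w=HO+.068*hx-.058*hy
print('way: stone beside',w,'shift',(w-c)/.05)
E
```

```text
t 12.1 G [ 0.4635 -0.074   0.0832] z [ 0.05   0.862 -0.504] x [-0.998  0.057 -0.003] F [-1.  -0.9  1.2] op 0.567 q [-0.51  0.61 -0.15 -0.9  -1.49  0.86]
stone holder-frame 0.011881459785484856 -0.1500459959924486 G holder 0.01370535989208174 -0.1572037059572507
way: stone beside [0.53374151 0.0146603  0.        ] shift [1.4168303  1.62520592 0.        ]
```

Gripped. To keep the lower end near the worktop I'll skip lifting over the 32 mm stop. I'll go round the holder's far side a few mm up and then come in sideways over the bed.

Request:
move_arm(targets=[{"dp": [0,0,0.06],"dr": [0,0,0],"gripper": 1},{"dp": [0,0,0.08],"dr": [0,0,0],"gripper": 1},{"dp": [0.27,-0.045,0],"dr": [0,0,-0.2],"gripper": 1},{"dp": [0.27,-0.045,0],"dr": [0,0,-0.2],"gripper": 1},{"dp": [0.27,-0.045,0],"dr": [0,0,-0.2],"gripper": 1},{"dp": [0.27,-0.045,0],"dr": [0,0,-0.2],"gripper": 1},{"dp": [0,0,0],"dr": [0,0,0],"gripper": 1}])

```text
clock: 12.8
ee_pos: [0.5189, -0.0887, 0.0929]
tool_rot: [[-0.985, 0.083, 0.149], [0.17, 0.498, 0.85], [-0.004, 0.863, -0.505]]
wrist_force: [-0.1, -1.0, -6.5]
opening: 0.571
```

```bash
python3 - <<'E'
from h import *
st()
hy=ay(HY);hx=ax(HY)
s=arm.state();R=np.array(s['tool_rot']);G=np.array(s['ee_pos'])+.006*R[:,2]
print('G holder',(G-HO)@hx,(G-HO)@hy)
print(Ro.from_matrix(toolR(HY,60)@R.T).as_rotvec(degrees=True)/8)
S=cam('side');crop(S,260,100,460,250,4,'c1.png')
E
```

```text
t 12.8 G [ 0.5198 -0.0836  0.0899] z [ 0.149  0.85  -0.505] x [-0.985  0.17  -0.004] F [-0.1 -1.  -6.5] op 0.571 q [-0.51  0.61 -0.09 -0.96 -1.46  0.77]
G holder 0.07086395406675589 -0.1571624145505638
[0.04230704 0.01931927 0.01072528]
```

View pics/c1.png

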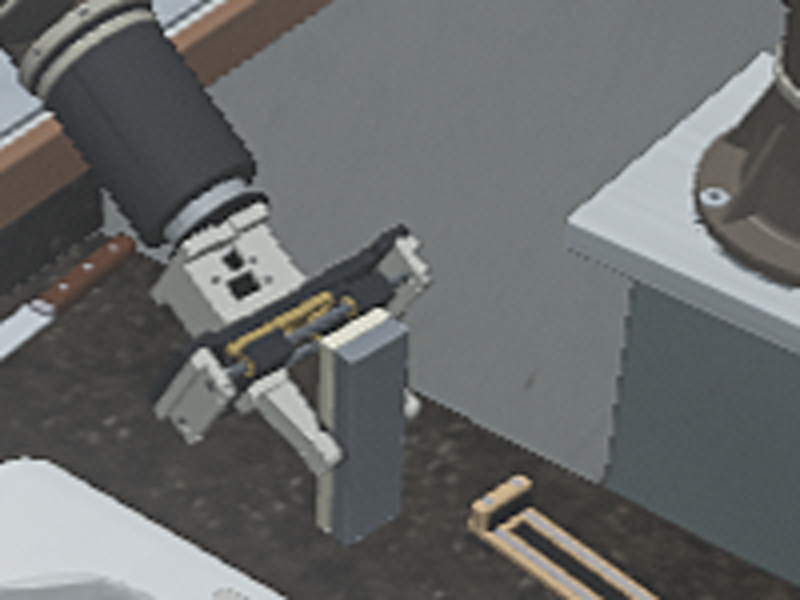

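Request:
move_arm(targets=[{"dp": [0.053,0.31,0],"dr": [0.04,0.02,0.01],"gripper": 1},{"dp": [0.053,0.31,0],"dr": [0,0,0],"gripper": 1},{"dp": [0.053,0.31,0],"dr": [0,0,0],"gripper": 1},{"dp": [0.053,0.31,0],"dr": [0,0,0],"gripper": 1},{"dp": [0.053,0.31,0],"dr": [0,0,0],"gripper": 1},{"dp": [0.053,0.31,0],"dr": [0,0,0],"gripper": 1},{"dp": [0,0,0.2],"dr": [0,0,0],"gripper": 1},{"dp": [0,0,0.06],"dr": [0,0,0],"gripper": 1}])

```text
clock: 13.65
ee_pos: [0.5334, 0.0056, 0.107]
tool_rot: [[-0.986, 0.083, 0.143], [0.165, 0.493, 0.854], [-0.0, 0.866, -0.5]]
wrist_force: [0.5, 0.7, -5.9]
opening: 0.573
```

```bash
python3 - <<'E'
from h import *
st()
hy=ay(HY);hx=ax(HY)
s=arm.state();R=np.array(s['tool_rot']);G=np.array(s['ee_pos'])+.006*R[:,2]
print('G holder',(G-HO)@hx,(G-HO)@hy)
print(Ro.from_matrix(toolR(HY,60)@R.T).as_rotvec(degrees=True)/8)
S=cam('side');crop(S,300,100,500,250,4,'c2.png')
T=cam('top');crop(T,150,230,330,365,4.4,'c2t.png')
E
```

```text
t 13.65 G [0.5343 0.0107 0.104 ] z [ 0.143  0.854 -0.5  ] x [-0.986  0.165 -0.   ] F [ 0.5  0.7 -5.9] op 0.573 q [-0.38  0.55 -0.16 -1.04 -1.38  0.72]
G holder 0.0691822302747207 -0.061794580810412704
[ 1.93629428e-03 -8.68176140e-06 -2.48197339e-02]
```

View pics/c2.png

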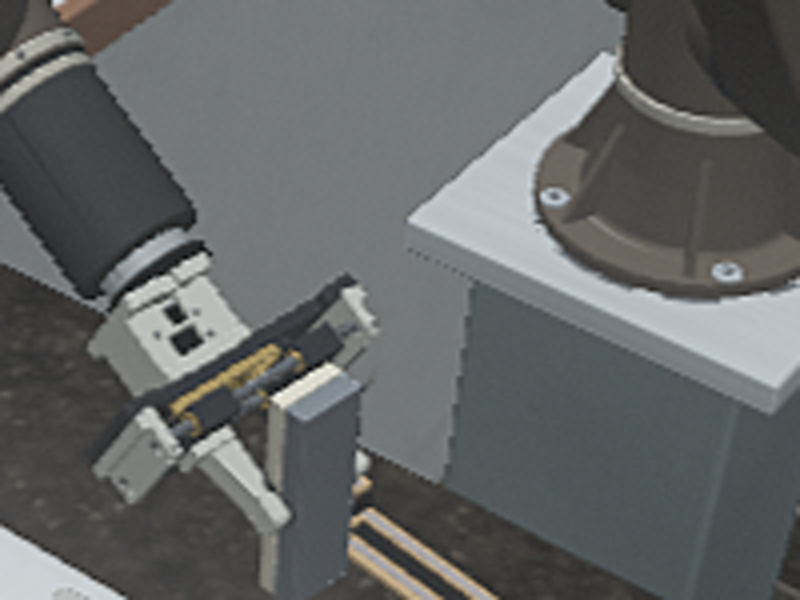

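View pics/c2t.png

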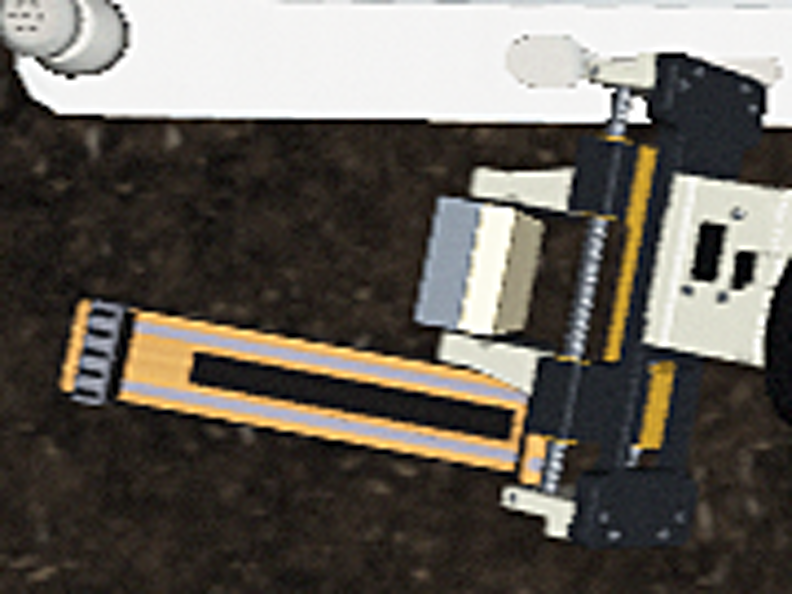

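The stone is beside the bed, aligned with it and about 2 cm up. Next I'll slide it in sideways over the bed and plan the lay-over.

Request:
move_arm(targets=[{"dp": [-0.27,0.046,0],"dr": [0,0,-0.02],"gripper": 1},{"dp": [-0.27,0.046,0],"dr": [0,0,0],"gripper": 1},{"dp": [-0.27,0.046,0],"dr": [0,0,0],"gripper": 1},{"dp": [-0.27,0.046,0],"dr": [0,0,0],"gripper": 1},{"dp": [-0.27,0.046,0],"dr": [0,0,0],"gripper": 1},{"dp": [0,0,0],"dr": [0,0,0],"gripper": 1}])

```text
clock: 14.35
ee_pos: [0.4634, 0.0168, 0.1062]
tool_rot: [[-0.985, 0.087, 0.146], [0.17, 0.492, 0.854], [0.003, 0.866, -0.499]]
wrist_force: [-0.1, -0.6, -7.0]
opening: 0.568
```

```bash
python3 - <<'E'
from h import *
st()
hy=ay(HY);hx=ax(HY);a=hx
s=arm.state();R=np.array(s['tool_rot']);p=np.array(s['ee_pos']);G=p+.006*R[:,2]
gx,gy=(G-HO)@hx,(G-HO)@hy
print('G holder',gx,gy, Ro.from_matrix(toolR(HY,60)@R.T).as_rotvec(degrees=True)/8)
# pivot edge (grey, lower) relative: y= G+.007+.015, z=G-.0832
e0=G+.022*hy-np.array([0,0,.0832]);rel=p-e0
print('edge holder',(e0-HO)@hy,e0[2])
n=18;prev=p
e_end=HO-.071*hy; 
for i in range(1,n+1):
    f=i/n;th=-90*f
    sh=np.clip((f-.55)/.45,0,1)
    ez=e0[2]+(.0155-e0[2])*min(1,f/.5)
    ey=(e0-HO)@hy; ey=ey+sh*(-.071-ey)
    exx=(e0-HO)@hx*(1-f)
    e=HO+hx*exx+hy*ey+np.array([0,0,ez])
    q=e+Ro.from_rotvec(a*np.radians(th)).apply(rel)
    print(i,((q-prev)/.05).round(2));prev=q
print('dr',(a*-90/n/8).round(3),'end',prev)
E
```

```text
t 14.35 G [0.4643 0.0219 0.1032] z [ 0.146  0.854 -0.499] x [-0.985  0.17   0.003] F [-0.1 -0.6 -7. ] op 0.568 q [-0.41  0.49 -0.3  -1.04 -1.36  0.8 ]
G holder -0.0016461672564441411 -0.06257793534310134 [-0.0073246  -0.01794783  0.00750998]
edge holder -0.04057793534310134 0.0200171466808219
1 [0.03 0.15 0.03]
2 [0.03 0.15 0.02]
3 [0.03 0.15 0.  ]
4 [ 0.03  0.16 -0.01]
5 [ 0.03  0.15 -0.02]
6 [ 0.03  0.15 -0.04]
7 [ 0.03  0.15 -0.05]
8 [ 0.03  0.15 -0.06]
9 [ 0.03  0.14 -0.08]
10 [ 0.02  0.13 -0.08]
11 [ 0.01  0.05 -0.09]
12 [ 0.01  0.04 -0.1 ]
13 [ 0.01  0.04 -0.11]
14 [ 0.01  0.03 -0.12]
15 [ 0.    0.01 -0.13]
16 [ 0.    0.   -0.14]
17 [ 0.   -0.01 -0.14]
18 [-0.   -0.02 -0.15]
dr [-0.616  0.105 -0.   ] end [0.47906601 0.09827875 0.04269791]
```

Request:
move_arm(targets=[{"dp": [0.03,0.15,0.03],"dr": [-0.62,0.1,0],"gripper": 1},{"dp": [0.03,0.15,0.02],"dr": [-0.62,0.1,0],"gripper": 1},{"dp": [0.03,0.15,0],"dr": [-0.62,0.1,0],"gripper": 1},{"dp": [0.03,0.16,-0.01],"dr": [-0.62,0.1,0],"gripper": 1},{"dp": [0.03,0.15,-0.02],"dr": [-0.62,0.1,0],"gripper": 1},{"dp": [0.03,0.15,-0.04],"dr": [-0.62,0.1,0],"gripper": 1},{"dp": [0.03,0.15,-0.05],"dr": [-0.62,0.1,0],"gripper": 1},{"dp": [0.03,0.15,-0.06],"dr": [-0.62,0.1,0],"gripper": 1}])

```text
clock: 15.15
ee_pos: [0.4768, 0.0776, 0.1]
tool_rot: [[-0.986, 0.156, 0.062], [0.168, 0.928, 0.332], [-0.005, 0.337, -0.941]]
wrist_force: [0.4, -0.6, -8.0]
opening: 0.567
```

```bash
python3 - <<'E'
from h import *
st()
hy=ay(HY);hx=ax(HY)
s=arm.state();R=np.array(s['tool_rot']);G=np.array(s['ee_pos'])+.006*R[:,2]
print('G holder',(G-HO)@hx,(G-HO)@hy, Ro.from_matrix(toolR(HY,20)@R.T).as_rotvec(degrees=True)/8)
S=cam('side');crop(S,300,120,500,270,4,'c3.png')
E
```

```text
t 15.15 G [0.4772 0.0796 0.0944] z [ 0.062  0.332 -0.941] x [-0.986  0.168 -0.005] F [ 0.4 -0.6 -8. ] op 0.567 q [ 0.3   0.19 -0.49 -0.44 -0.77 -0.17]
G holder 0.0013285264089156635 -0.0035679055273707344 [ 0.04269405  0.03188854 -0.00574777]
```

View pics/c3.png

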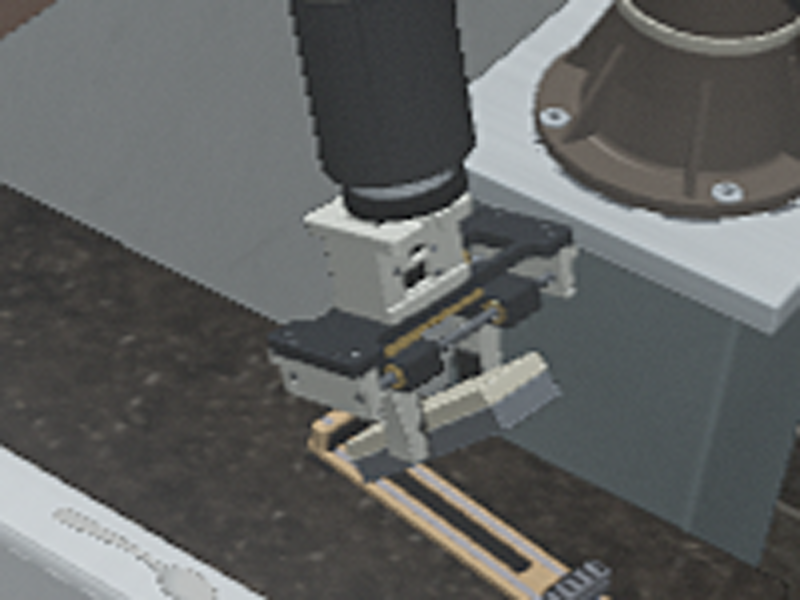

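```bash
cat >> h.py <<'E'
def plane(C,uv,xh):
    _,K,R,t=C;o=-R.T@t;d=R.T@np.linalg.inv(K)@np.array([uv[0],uv[1],1.])
    n=ax(HY);P=o+d*((xh-(o-HO)@n)/(d@n));return (P-HO)@ay(HY),P[2]
E
python3 - <<'E'
from h import *
S=cam('side')
for q in((372,482),(505,428),(490,385),(345,452)):
    print(q,np.round(plane(S,(q[0]/4+300-.4,q[1]/4+120-.4),.026),4))
crop(S,370,205,450,250,10,'c3z.png')
E
```

```text
(372, 482) [-0.0338  0.0221]
(505, 428) [0.0624 0.1395]
(490, 385) [0.0469 0.1633]
(345, 452) [-0.0591  0.0306]
```

View pics/c3z.png

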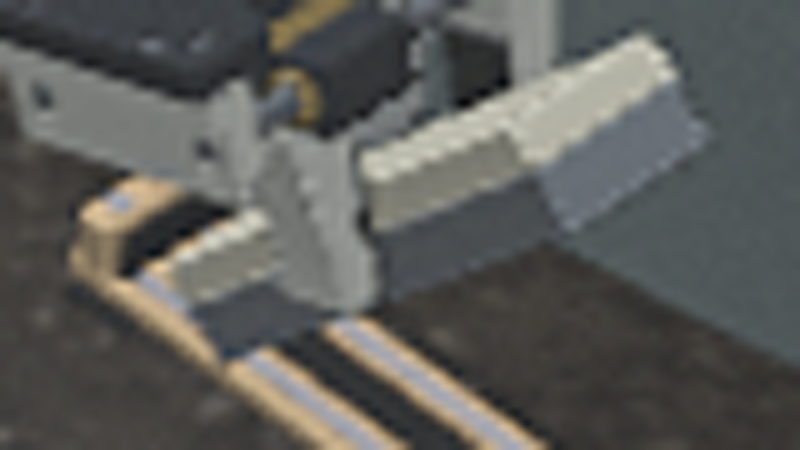

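The stone is at 50° elevation with its lower edge about 20 mm up, as planned and without slip. I'll carry on laying it over.

Request:
move_arm(targets=[{"dp": [0.02,0.14,-0.08],"dr": [-0.6,0.12,0],"gripper": 1},{"dp": [0.01,0.13,-0.08],"dr": [-0.6,0.12,0],"gripper": 1},{"dp": [0,0.05,-0.09],"dr": [-0.62,0.1,0],"gripper": 1},{"dp": [0,0.04,-0.1],"dr": [-0.62,0.1,0],"gripper": 1},{"dp": [0,0.04,-0.11],"dr": [-0.62,0.1,0],"gripper": 1},{"dp": [0,0.03,-0.12],"dr": [-0.62,0.1,0],"gripper": 1},{"dp": [0,0.01,-0.13],"dr": [-0.62,0.1,0],"gripper": 1}])

```text
clock: 15.95
ee_pos: [0.4782, 0.0979, 0.0639]
tool_rot: [[-0.986, 0.163, -0.042], [0.168, 0.951, -0.26], [-0.003, -0.264, -0.965]]
wrist_force: [-0.8, -0.3, -6.9]
opening: 0.568
```

```bash
python3 - <<'E'
from h import *
st()
hy=ay(HY);hx=ax(HY)
s=arm.state();R=np.array(s['tool_rot']);G=np.array(s['ee_pos'])+.006*R[:,2]
print('G holder',(G-HO)@hx,(G-HO)@hy, Ro.from_matrix(toolR(HY,-15)@R.T).as_rotvec(degrees=True)/8)
print(delta(HO+.009*hy+np.array([0,0,.0405]),toolR(HY,-30)))
S=cam('side');crop(S,340,160,480,280,5.5,'c4.png')
E
```

```text
t 15.95 G [0.478  0.0963 0.0581] z [-0.042 -0.26  -0.965] x [-0.986  0.168 -0.003] F [-0.8 -0.3 -6.9] op 0.568 q [ 0.73  0.34 -0.64  0.23 -0.81 -1.08]
G holder -0.0007323579827815 0.01307221293468691 [ 0.03879622  0.01252671 -0.00549171]
(array([ 0.00580694, -0.05485236, -0.36378619]), array([-1.80947226,  0.32800239, -0.00793235]))
```

View pics/c4.png

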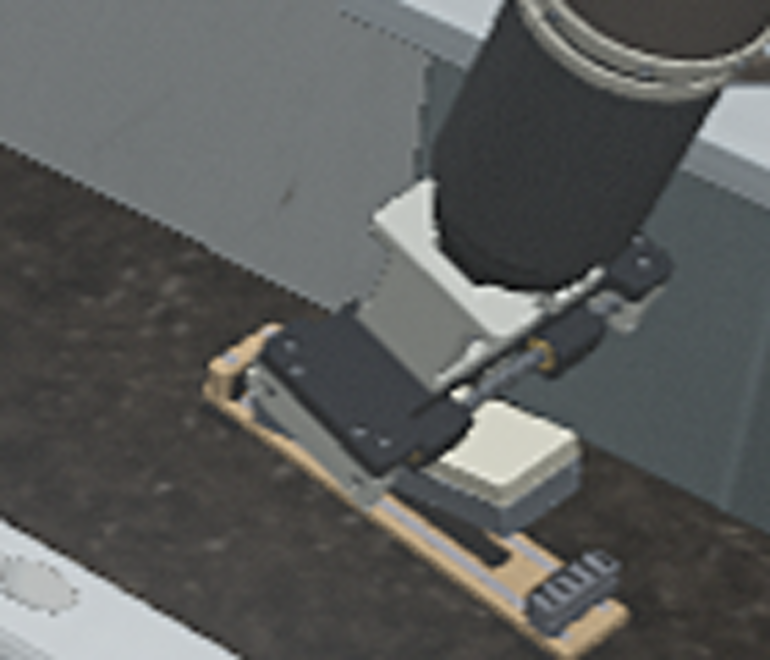

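Request:
move_arm(targets=[{"dp": [0,-0.02,-0.12],"dr": [-0.6,0.11,0],"gripper": 1},{"dp": [0,-0.02,-0.12],"dr": [-0.6,0.11,0],"gripper": 1},{"dp": [0,-0.02,-0.12],"dr": [-0.6,0.11,0],"gripper": 1},{"dp": [0,0,0],"dr": [0,0,0],"gripper": 1}])

```text
clock: 16.4
ee_pos: [0.4786, 0.0956, 0.0443]
tool_rot: [[-0.986, 0.142, -0.086], [0.166, 0.855, -0.491], [0.003, -0.499, -0.867]]
wrist_force: [0.6, 0.4, -7.2]
opening: 0.567
```

```bash
python3 - <<'E'
from h import *
st()
hy=ay(HY);hx=ax(HY)
s=arm.state();R=np.array(s['tool_rot']);G=np.array(s['ee_pos'])+.006*R[:,2]
print('G holder',(G-HO)@hx,(G-HO)@hy, Ro.from_matrix(toolR(HY,-30)@R.T).as_rotvec(degrees=True)/8)
S=cam('side');crop(S,340,160,480,280,5.5,'c5.png')
T=cam('top');crop(T,145,265,325,375,4.4,'c5t.png')
E
```

```text
t 16.4 G [0.4781 0.0926 0.0391] z [-0.086 -0.491 -0.867] x [-0.986  0.166  0.003] F [ 0.6  0.4 -7.2] op 0.567 q [ 0.8   0.48 -0.62  0.35 -0.95 -1.25]
G holder -3.993644577608169e-05 0.009473556698925415 [-0.0132386  -0.0210114  -0.01882137]
```

View pics/c5.png

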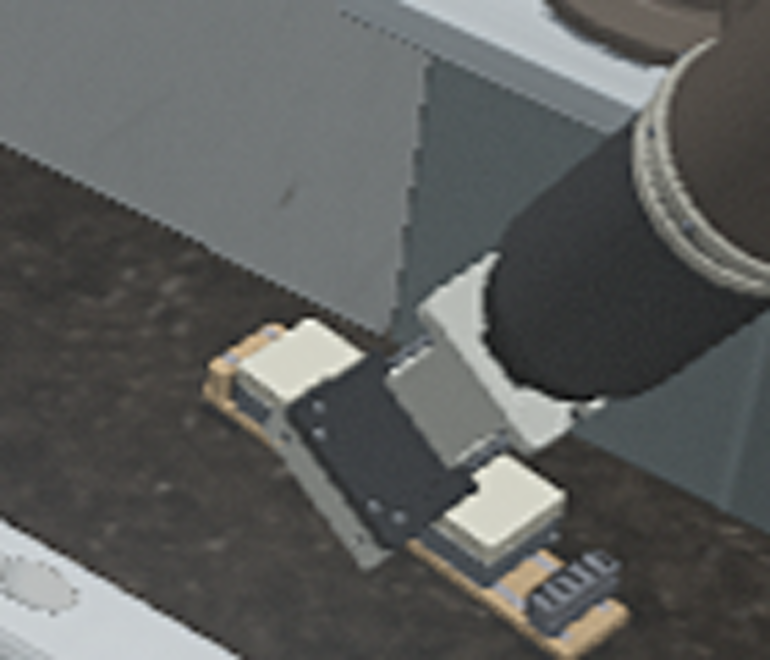

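View pics/c5t.png

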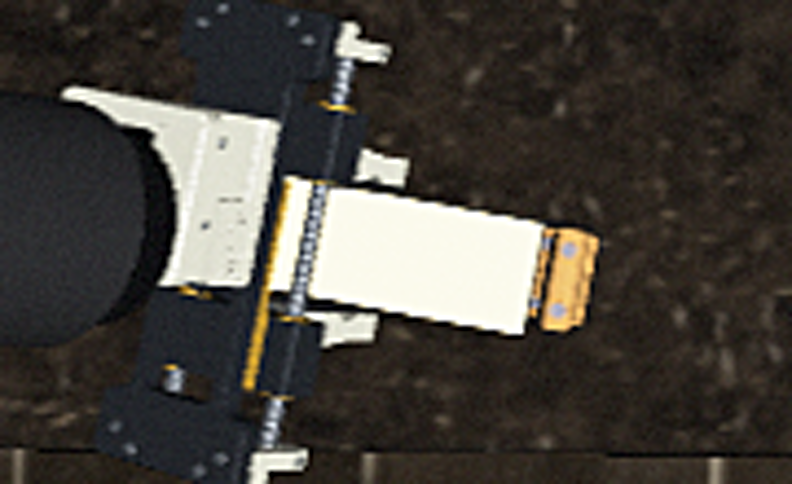

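The stone lies level above the bed, pale up and aligned, between the stop at top crop (568,280) and the jaw. Lowering with force checks.

Request:
move_arm(targets=[{"dp": [0,0,-0.03],"dr": [-0.01,-0.02,-0.02],"gripper": 1},{"dp": [0,0,-0.03],"dr": [0,0,0],"gripper": 1},{"dp": [0,0,0],"dr": [0,0,0],"gripper": 1}])

```text
clock: 16.8
ee_pos: [0.4792, 0.0955, 0.0434]
tool_rot: [[-0.986, 0.149, -0.081], [0.169, 0.856, -0.489], [-0.004, -0.495, -0.869]]
wrist_force: [-0.5, 1.3, -7.1]
opening: 0.567
```

Request:
move_arm(targets=[{"dp": [0,0,-0.03],"dr": [0,0,0],"gripper": 1},{"dp": [0,0,0],"dr": [0,0,0],"gripper": 1}])

```text
clock: 17.0
ee_pos: [0.4792, 0.0958, 0.0416]
tool_rot: [[-0.986, 0.148, -0.081], [0.168, 0.855, -0.49], [-0.004, -0.496, -0.868]]
wrist_force: [0.1, 0.3, -6.3]
opening: 0.566
```

Request:
move_arm(targets=[{"dp": [0,0,-0.03],"dr": [0,0,0],"gripper": 1},{"dp": [0,0,0],"dr": [0,0,0],"gripper": 1}])

```text
clock: 17.2
ee_pos: [0.4793, 0.0959, 0.0404]
tool_rot: [[-0.986, 0.147, -0.08], [0.168, 0.855, -0.491], [-0.004, -0.497, -0.868]]
wrist_force: [0.5, 0.3, -0.8]
opening: 0.567
```

Request:
move_arm(targets=[{"dp": [0,0,-0.02],"dr": [0,0,0],"gripper": 1},{"dp": [0,0,0],"dr": [0,0,0],"gripper": 1}])

```text
clock: 17.4
ee_pos: [0.4794, 0.0959, 0.0404]
tool_rot: [[-0.986, 0.147, -0.08], [0.168, 0.855, -0.491], [-0.004, -0.498, -0.867]]
wrist_force: [-3.9, 4.3, 10.4]
opening: 0.566
```

Request:
move_arm(targets=[{"dp": [0,0,0.02],"dr": [0,0,0],"gripper": 1},{"dp": [0,0,0],"dr": [0,0,0],"gripper": -1},{"dp": [0,0,0],"dr": [0,0,0],"gripper": -1},{"dp": [0,0,0],"dr": [0,0,0],"gripper": -1},{"dp": [0,0,0],"dr": [0,0,0],"gripper": -1},{"dp": [0,0,0],"dr": [0,0,0],"gripper": -1},{"dp": [0,0,0],"dr": [0,0,0],"gripper": -1}])

```text
clock: 18.1
ee_pos: [0.4792, 0.0958, 0.04]
tool_rot: [[-0.986, 0.148, -0.081], [0.168, 0.855, -0.49], [-0.003, -0.497, -0.868]]
wrist_force: [0.3, -0.5, -0.1]
opening: 0.987
```

```bash
python3 - <<'E'
from h import *
st()
S=cam('side');crop(S,340,160,480,280,5.5,'c6.png')
E
```

```text
t 18.1 G [0.4787 0.0929 0.0348] z [-0.081 -0.49  -0.868] x [-0.986  0.168 -0.003] F [ 0.3 -0.5 -0.1] op 0.987 q [ 0.81  0.48 -0.63  0.36 -0.93 -1.26]
```

View pics/c6.png

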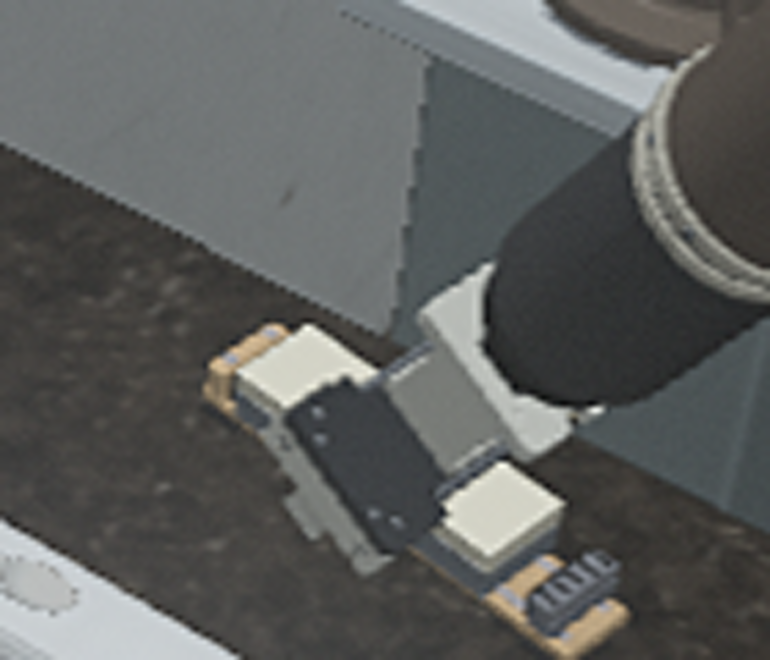

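The stone sits on the bed and is released. I'll back out along the tool and check the salt shaker's clearance for the push on the jaw.

Request:
move_arm(targets=[{"dp": [0.03,0.15,0.25],"dr": [0,0,0],"gripper": -1},{"dp": [0.03,0.2,0.35],"dr": [0,0,0],"gripper": -1},{"dp": [0.03,0.2,0.35],"dr": [0,0,0],"gripper": -1},{"dp": [0.03,0.2,0.35],"dr": [0,0,0],"gripper": -1},{"dp": [0.0,0.2,0.35],"dr": [0,0,0],"gripper": -1},{"dp": [0.0,0.2,0.45],"dr": [0,0,0],"gripper": 1}])

```text
clock: 18.75
ee_pos: [0.4848, 0.1534, 0.1454]
tool_rot: [[-0.986, 0.147, -0.082], [0.168, 0.855, -0.491], [-0.003, -0.498, -0.867]]
wrist_force: [-0.2, -0.8, 0.3]
opening: 0.958
```

```bash
python3 - <<'E'
from h import *
st()
T=cam('top');S=cam('side')
print('shaker top',ray(T,(161,234),.09))
print(delta(HO+.145*ay(HY)+np.array([0,0,.15]),toolR(HY,0)))
crop(T,130,215,310,350,4.4,'c7t.png');crop(S,340,160,480,280,5.5,'c7.png')
E
```

```text
t 18.75 G [0.4843 0.1504 0.1402] z [-0.082 -0.491 -0.867] x [-0.986  0.168 -0.003] F [-0.2 -0.8  0.3] op 0.958 q [ 0.87  0.39 -0.44  0.27 -1.22 -1.2 ]
shaker top [0.63902976 0.20785239 0.09      ]
(array([0.2859775 , 1.41552204, 0.17113057]), array([ 3.65053764e+00, -5.74218630e-01, -2.12647042e-03]))
```

View pics/c7t.png

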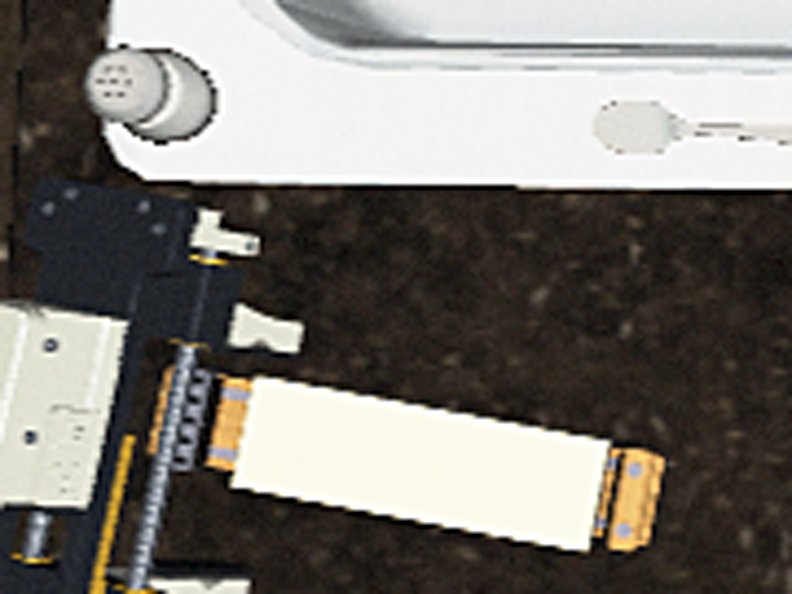

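View pics/c7.png

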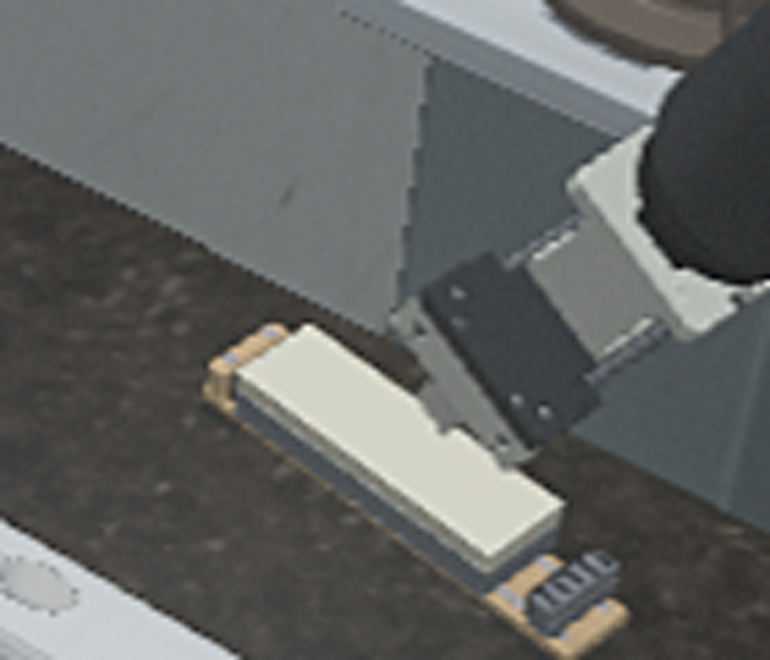

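The stone is seated on the bed, pale up, about 6 mm from the stop. The shaker is at x = 0.639, which leaves about 2 cm clear of the gripper body. I'll shut the fingers and move outside the jaw.

Request:
move_arm(targets=[{"dp": [0.05,0.24,0.03],"dr": [0.61,-0.096,0],"gripper": 1},{"dp": [0.05,0.24,0.03],"dr": [0.61,-0.096,0],"gripper": 1},{"dp": [0.05,0.24,0.03],"dr": [0.61,-0.096,0],"gripper": 1},{"dp": [0.05,0.24,0.03],"dr": [0.61,-0.096,0],"gripper": 1},{"dp": [0.05,0.24,0.03],"dr": [0.61,-0.096,0],"gripper": 1},{"dp": [0.04,0.22,0.03],"dr": [0.6,-0.096,0],"gripper": 1},{"dp": [0,0,0],"dr": [0,0,0],"gripper": 1},{"dp": [0,0,0],"dr": [0,0,0],"gripper": 1}])

```text
clock: 19.65
ee_pos: [0.4996, 0.2235, 0.1539]
tool_rot: [[-0.986, 0.169, -0.004], [0.169, 0.986, -0.006], [0.003, -0.006, -1.0]]
wrist_force: [0.3, 0.6, 0.1]
opening: 0.155
```

```bash
python3 - <<'E'
from h import *
st()
print(delta(HO+.145*ay(HY)+np.array([0,0,.036]),toolR(HY,0)))
T=cam('top');crop(T,100,215,280,350,4.4,'c8t.png')
E
```

```text
t 19.65 G [0.4995 0.2234 0.1479] z [-0.004 -0.006 -1.   ] x [-0.986  0.169  0.003] F [0.3 0.6 0.1] op 0.155 q [ 0.78  0.24 -0.4   0.   -0.94 -0.95]
(array([ 0.02767642,  0.05512743, -2.23824057]), array([ 0.04040368, -0.03135996,  0.00277573]))
```

View pics/c8t.png

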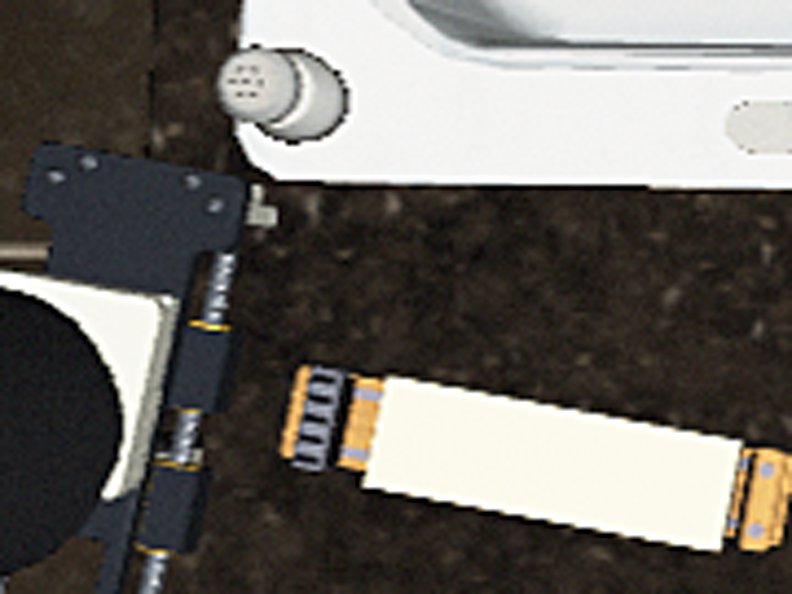

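Request:
move_arm(targets=[{"dp": [0.03,0.06,-0.4],"dr": [0.04,-0.03,0],"gripper": 1},{"dp": [0,0,-0.45],"dr": [0,0,0],"gripper": 1},{"dp": [0,0,-0.45],"dr": [0,0,0],"gripper": 1},{"dp": [0,0,-0.45],"dr": [0,0,0],"gripper": 1},{"dp": [0,0,-0.3],"dr": [0,0,0],"gripper": 1},{"dp": [0,0,-0.18],"dr": [0,0,0],"gripper": 1},{"dp": [0,0,0],"dr": [0,0,0],"gripper": 1}])

```text
clock: 20.4
ee_pos: [0.5004, 0.2268, 0.0409]
tool_rot: [[-0.986, 0.168, -0.002], [0.168, 0.986, -0.001], [0.002, -0.001, -1.0]]
wrist_force: [-0.1, 0.4, -1.4]
opening: 0.004
```

```bash
python3 - <<'E'
from h import *
st()
print(delta(HO+.145*ay(HY)+np.array([0,0,.036]),toolR(HY,0)), 'hy',ay(HY))
S=cam('side');crop(S,370,180,510,300,5.5,'c9.png')
E
```

```text
t 20.4 G [0.5004 0.2268 0.0349] z [-0.002 -0.001 -1.   ] x [-0.986  0.168  0.002] F [-0.1  0.4 -1.4] op 0.004 q [ 0.78  0.39 -0.51 -0.   -0.68 -0.95]
(array([ 0.01187545, -0.01125238,  0.02191553]), array([ 0.0066322 , -0.01625409, -0.00698864])) hy [0.16868954 0.98566923 0.        ]
```

View pics/c9.png

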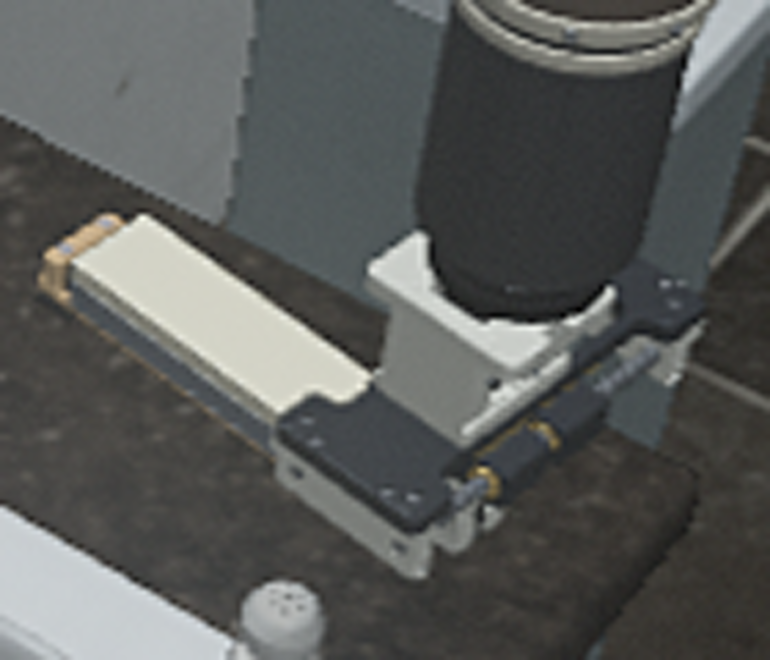

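Request:
move_arm(targets=[{"dp": [-0.005,-0.1,0.02],"dr": [0,0,0],"gripper": 1},{"dp": [-0.017,-0.1,0],"dr": [0,0,0],"gripper": 1},{"dp": [-0.01,-0.06,0],"dr": [0,0,0],"gripper": 1},{"dp": [-0.01,-0.06,0],"dr": [0,0,0],"gripper": 1},{"dp": [-0.01,-0.06,0],"dr": [0,0,0],"gripper": 1},{"dp": [-0.01,-0.06,0],"dr": [0,0,0],"gripper": 1}])

```text
clock: 21.05
ee_pos: [0.4985, 0.2055, 0.044]
tool_rot: [[-0.986, 0.168, 0.001], [0.168, 0.986, 0.003], [-0.001, 0.003, -1.0]]
wrist_force: [0.3, 2.5, 2.2]
opening: 0.007
```

Request:
move_arm(targets=[{"dp": [-0.01,-0.06,0],"dr": [0,0,0],"gripper": 1},{"dp": [-0.01,-0.06,0],"dr": [0,0,0],"gripper": 1},{"dp": [0,0,0],"dr": [0,0,0],"gripper": 1}])

```text
clock: 21.35
ee_pos: [0.4971, 0.1989, 0.0435]
tool_rot: [[-0.986, 0.169, 0.0], [0.169, 0.986, 0.002], [0.0, 0.002, -1.0]]
wrist_force: [1.2, 0.8, -0.1]
opening: 0.005
```

```bash
python3 - <<'E'
from h import *
st()
G=np.array(arm.state()['ee_pos']);print((G-HO)@ax(HY),(G-HO)@ay(HY))
E
```

```text
t 21.35 G [0.4971 0.1989 0.0375] z [ 0.     0.002 -1.   ] x [-0.986  0.169  0.   ] F [ 1.2  0.8 -0.1] op 0.005 q [ 0.75  0.36 -0.54 -0.   -0.66 -0.91]
0.0007591403017044886 0.11741674652839505
```

Request:
move_arm(targets=[{"dp": [-0.007,-0.04,-0.01],"dr": [0,0,0],"gripper": 1},{"dp": [-0.007,-0.04,0],"dr": [0,0,0],"gripper": 1}])

```text
clock: 21.55
ee_pos: [0.4968, 0.1962, 0.0432]
tool_rot: [[-0.986, 0.168, 0.001], [0.168, 0.986, 0.004], [-0.001, 0.004, -1.0]]
wrist_force: [-1.0, 6.0, 2.6]
opening: 0.002
```

Request:
move_arm(targets=[{"dp": [-0.007,-0.04,0],"dr": [0,0,0],"gripper": 1},{"dp": [0,0,0],"dr": [0,0,0],"gripper": 1}])

```text
clock: 21.75
ee_pos: [0.4964, 0.1941, 0.0432]
tool_rot: [[-0.986, 0.168, 0.001], [0.168, 0.986, 0.004], [-0.001, 0.004, -1.0]]
wrist_force: [-0.5, 4.2, 0.6]
opening: 0.005
```

```bash
python3 - <<'E'
from h import *
st()
G=np.array(arm.state()['ee_pos']);print((G-HO)@ax(HY),(G-HO)@ay(HY))
T=cam('top');crop(T,130,265,310,375,4.4,'d1t.png')
E
```

```text
t 21.75 G [0.4964 0.1942 0.0372] z [ 0.001  0.004 -1.   ] x [-0.986  0.168 -0.001] F [-0.5  4.2  0.6] op 0.005 q [ 0.74  0.36 -0.55 -0.   -0.66 -0.91]
0.0009321594879837983 0.11261305869701341
```

View pics/d1t.png

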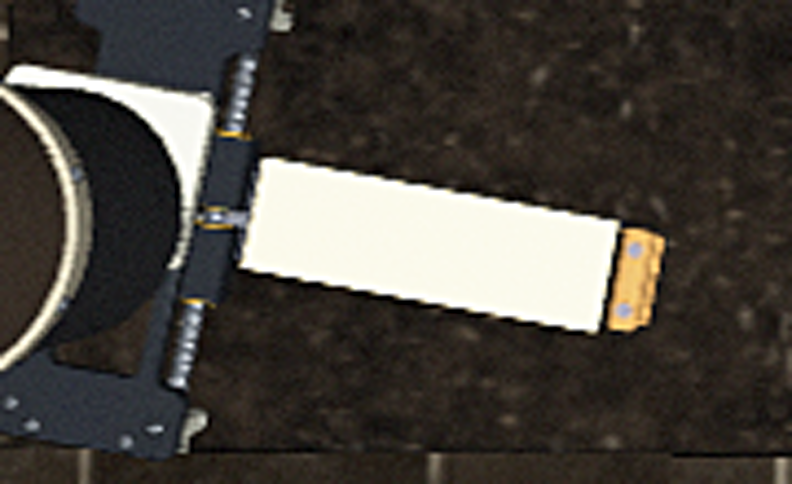

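Force is now 4–6 N, so the jaw is pushing the stone, whose right end at crop (610,275) is almost at the stop. I'll continue in 1 mm steps.

Request:
move_arm(targets=[{"dp": [-0.005,-0.03,0],"dr": [0,0,0],"gripper": 1},{"dp": [0,0,0],"dr": [0,0,0],"gripper": 1}])

```text
clock: 22.0
ee_pos: [0.4965, 0.1939, 0.0433]
tool_rot: [[-0.986, 0.168, 0.002], [0.168, 0.986, 0.005], [-0.001, 0.006, -1.0]]
wrist_force: [-1.2, 10.8, 0.1]
opening: 0.004
```

Request:
move_arm(targets=[{"dp": [-0.005,-0.03,0],"dr": [0,0,0],"gripper": 1},{"dp": [0,0,0],"dr": [0,0,0],"gripper": 1}])

```text
clock: 22.2
ee_pos: [0.4965, 0.1937, 0.0434]
tool_rot: [[-0.986, 0.168, 0.003], [0.168, 0.986, 0.007], [-0.002, 0.008, -1.0]]
wrist_force: [-4.4, 16.7, -1.7]
opening: 0.005
```

Request:
move_arm(targets=[{"dp": [-0.004,-0.02,0],"dr": [0,0,0],"gripper": 1},{"dp": [0,0,0],"dr": [0,0,0],"gripper": 1}])

```text
clock: 22.4
ee_pos: [0.4966, 0.1936, 0.0435]
tool_rot: [[-0.986, 0.168, 0.004], [0.168, 0.986, 0.009], [-0.003, 0.009, -1.0]]
wrist_force: [-5.5, 20.9, -2.4]
opening: 0.003
```

Position held while force rose to 21 N, so it's home. I'll back off and look.

Request:
move_arm(targets=[{"dp": [0.02,0.15,0],"dr": [0,0,0],"gripper": 1},{"dp": [0.05,0.3,0],"dr": [0,0,0],"gripper": 1},{"dp": [0.05,0.3,0.1],"dr": [0,0,0],"gripper": 1},{"dp": [0,0.1,0.6],"dr": [0,0,0],"gripper": 1},{"dp": [0,0.3,0.8],"dr": [0,0,0],"gripper": 1},{"dp": [0,0.5,0.8],"dr": [0,0,0],"gripper": 1},{"dp": [0,0.5,0.8],"dr": [0,0,0],"gripper": 1},{"dp": [0,0,0],"dr": [0,0,0],"gripper": 1}])

```text
clock: 23.2
ee_pos: [0.504, 0.3016, 0.2045]
tool_rot: [[-0.986, 0.165, 0.008], [0.165, 0.986, 0.009], [-0.007, 0.01, -1.0]]
wrist_force: [-0.4, 0.7, 0.3]
opening: 0.009
```

```bash
python3 - <<'E'
from h import *
st()
T=cam('top');crop(T,145,270,305,350,5,'e1t.png')
S=cam('side');crop(S,370,200,470,285,7,'e1.png')
cv2.imwrite('pics/e_full.png',T[0][:,:,::-1])
E
```

```text
t 23.2 G [0.5041 0.3017 0.1985] z [ 0.008  0.009 -1.   ] x [-0.986  0.165 -0.007] F [-0.4  0.7  0.3] op 0.009 q [ 0.87  0.24 -0.26  0.   -1.05 -1.04]
```

View pics/e1t.png

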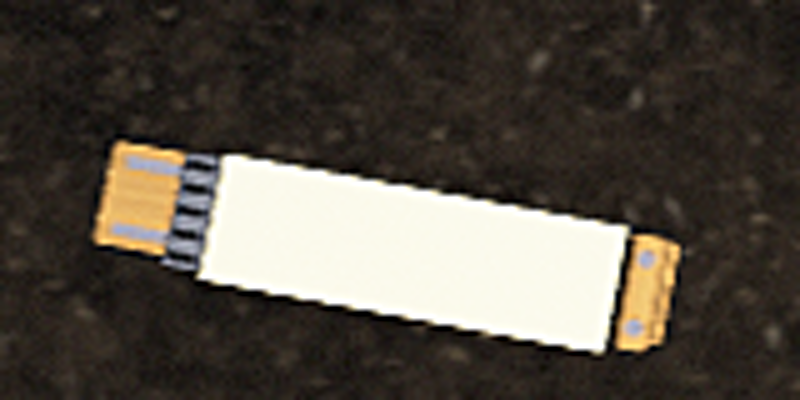

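View pics/e1.png

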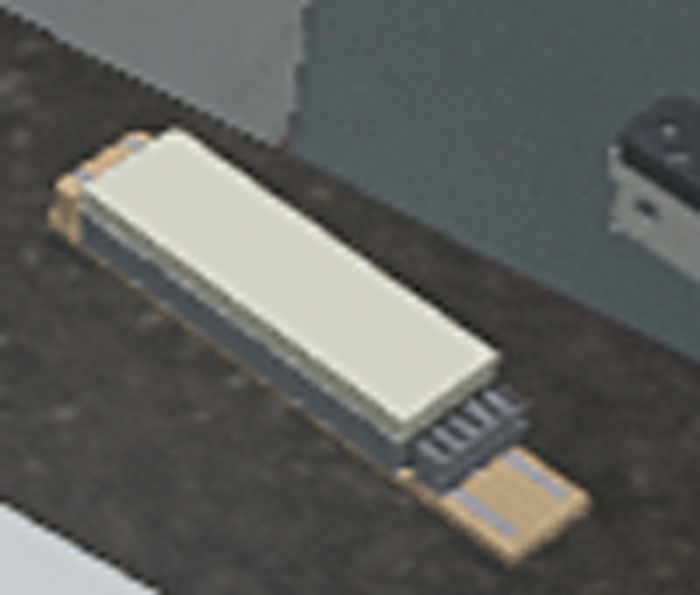

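View pics/e_full.png

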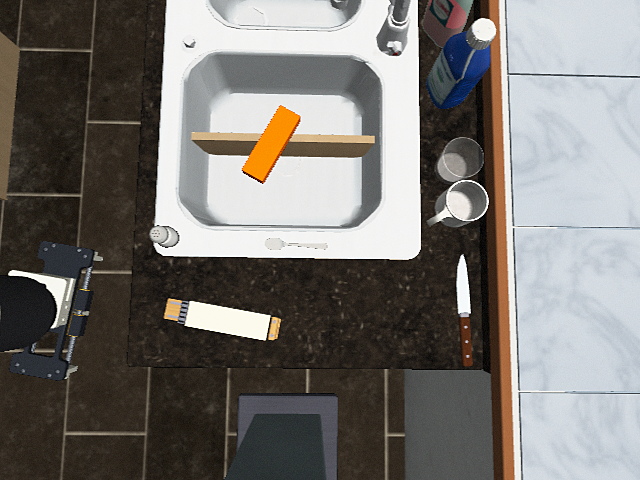

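```bash
python3 - <<'E'
from h import *
T=cam('top')
def m(px,z):
    P=ray(T,(px[0]/5+145-.4,px[1]/5+270-.4),z);return np.round([(P-HO)@ax(HY),(P-HO)@ay(HY)],4)
for n,px,z in(('stone TR',(629,228),.042),('stone BR',(604,353),.042),('stone TL',(222,156),.042),('stone BL',(198,280),.042),('jaw outT',(188,153),.033),('jaw outB',(164,264),.033),('stop TR',(680,240),.032),('stop inT',(632,236),.032),('stop inB',(616,347),.032),('bed end T',(118,142),.012),('bed end B',(95,242),.012)): print(n,m(px,z))
E
```

```text
stone TR [ 0.0245 -0.0782]
stone BR [-0.0244 -0.0779]
stone TL [0.0236 0.0835]
stone BL [-0.0248  0.0826]
jaw outT [0.0219 0.099 ]
jaw outB [-0.022  0.099]
stop TR [ 0.023  -0.0982]
stop inT [ 0.0212 -0.0793]
stop inB [-0.0223 -0.0813]
bed end T [0.0201 0.1327]
bed end B [-0.0205  0.1332]
```

Jaw's outer face is at about +98 to +99 mm, so the joint is near 0. The stone runs from -78 to +83 mm with about 2 mm uncertainty, centred and pale up. The other things are where they were, and the arm is clear.

```bash
python3 - <<'E'
from h import *
st();print(arm.job_done())
E
```

```text
t 23.35 G [0.5009 0.2971 0.1918] z [-0.     0.002 -1.   ] x [-0.986  0.168  0.001] F [-0.5  0.6  0.4] op 0.002 q [ 0.87  0.25 -0.27 -0.   -1.05 -1.04]
the job is handed in; nothing more can be done
None
```

The stone is mounted pale side up, lengthwise on the holder's bed between stop and jaw, and the job is handed in at about 23 s of the 64 s.

**What I did:** I gripped the stone and stood it upright on its holder-side end. I let go and took a fresh hold from the other side. I then carried it a few millimetres to about 2 cm up, round the holder's sink side, so it never went over the stop. It was laid over onto the bed and released, and I pushed the jaw home with shut fingers.

**Last checks:**
- **Jaw:** in the final push the fingers stayed put while the force rose from 4 to 21 N. The top view puts the jaw within about 1 mm of zero.
- **Stone:** it is aligned and centred, pale face up. I measured its ends at -78 and +83 mm against a nominal ±80, which is roughly the camera's error.
- **One mismatch:** the fingers stopped about 3.5 mm sooner than I had predicted. I put that down to my guess of the finger width plus calibration error, because the pictures show the stone against the stop and the jaw against the stone.
- **The rest:** the other things look unmoved in the full top view, and the arm was clear of everything.

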